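# Turn the toasting rice cake over in the tamagoyaki pan

### The arm

A 6-joint arm with a two-finger parallel gripper is mounted at the origin on the work surface. World frame = base frame: x ahead of the robot, y to its left, z up, the work surface at z = 0. Lengths are in m, angles in rad, forces in N, time in s.
With the tool pointing down it reaches from about 0.35 to 0.975 m from the base axis. Payload 4.9 kg.
Tool frame: the origin (TCP) lies midway between the tips of the shut fingers; the grasp point (between the pads) lies 19 mm behind it (ctrl.pinch_z is the distance from the TCP to the grasp point, in m); z points along the fingers, y is the line along which they close (so a half turn about z gives the same grasp; the last joint's range is limited). The gripper opens to 85 mm and grips with 20 to 120 N. Pads are 22 mm wide; open, the fingers measure 114 mm over their backs; the gripper's body (76 mm by 85 mm) begins 54 mm behind the grasp point. The pads swing forward as they close: fully open they stand 13 mm farther back than shut.
Start: joints at [1.058, 0.053, 1.613, -0, 1.476, -0.119], TCP at [0.24, 0.577, 0.231] pointing down, gripper open.
Joint ranges: [-3.01, 3.01], [-1.01, 2.22], [0.06, 2.58], [-1.02, 4.17], [0.09, 2.62], [-3.14, 3.14]. Speed limits (rad/s): [2.57, 2.57, 3.14, 3.14, 3.14, 3.14].

### API

Orientations are given as a 3x3 rotation matrix whose columns are the frame's x, y, z axes.
In Python, from station import ctrl gives the robot as it stands.
- The arm moves only by the shell command python3 nudge.py 'ROWS' [FORCE]. ROWS is a JSON list of rows, 1 to 20 of them, each of 5 numbers: dx, dy, dz in units of 25 mm, then a turn about the tool's z in units of 0.2 rad, then the opening from 0.0 (shut) to 1.0 (fully open); each row is the pose to reach, as a shift and turn from the pose commanded when the command began, along the tool's axes at that moment; what a row does not reach only later rows make up. A row lasts 1/10 s, in which the tool goes at most 0.05 m and 0.15 rad, less where a joint would pass 70% of its speed; a pose out of reach is approached as far as the arm can. The fingers move at their own pace and stop on an object; FORCE is the grip in N (left out, the last holds). Time passes only in rows, so rows that do not move let the fingers close. It prints the time, the measured TCP pose, the force, the opening and the grip force at its end. Input that does not fit is refused with a message, and nothing moves.
- ctrl.get_state(): the state, without advancing time (a new reading comes with each control period).
- ctrl.camera(name): name is "scene" or "top" or "wrist"; returns a dict with "pixels" (480x640x3 uint8, red, green, blue), "vfov" (degrees; the focal length in pixels is half the picture's height over the tangent of half this angle, whatever the lens; pixels are square), "cx", "cy" (the principal point, pixels), "dist_coeffs" ([k1, k2, p1, p2, k3] as OpenCV has them; the pictures are not rectified), "world_from_camera" (4x4, takes a point from camera to world coordinates). Camera axes: x right, y up, looking along -z (the intrinsics and any distortion apply to the point x, -y, -z); pixel columns grow to the right and rows downward; lengths in m; the calibration is good to about 2 mm. A picture is of the moment at which its call begins. There is no depth.
- ctrl.finish_job(): hands the job in; it is judged then, once.
The state is a dict: "clock": time; "joint_pos": joint angles; "joint_velocities": joint speeds; "effort": joint torques, N m; "ee_pos": TCP position; "eef_rot": TCP orientation; "contact_force": force on the tool from outside, world axes, zero at the start; "ft_torque": the same for the moment, N m; "width": opening from 0.0 (shut) to 1.0 (fully open); "grasp_force": force on a finger pad.
Only numpy, scipy, OpenCV 4.12 (cv2) and the standard library are available. Lean on these libraries where they do the work, as an engineer would, in place of code of your own. Each camera call takes 0.05 s, during which the arm holds its last target. There are 200 camera calls.

### The job

Take the wooden lid off the pan and stand it fully home in the dish rack's front slot, handle bar to the front. Then use the turner to flip the rice cake over, so that it lies flat in the pan with its other face up, without your fingers touching it, and lay the turner back on its rest, blade flat on the tray. Set things down rather than dropping them, and leave the rice mould, the cups and the ladle where they are.

Things in the scene. Friction and masses are not known exactly. Their poses are not given: they have to be found in the camera images.
- hob: Slim white induction hob with a black glass top, 270 x 240 mm, 48 mm high, and the small rectangular aluminium tamagoyaki pan seated on it; both fixed. Origin on the counter under the pan's centre. x along the pan towards its black handle, which points to the back (rising from 67 mm above the counter at 88 mm behind the origin to 101 mm at 233 mm), y to the left, z up.
- pan_floor (a point): Centre of the pan's flat inner floor, 51 mm above the counter, axes as hob. The floor is 165 mm (x) by 134 mm (y); four 3 mm walls rise 25 mm above it, leaning outwards 8 degrees. The pan does not give.
- lid: Loose flat wooden pan lid lying on the pan's rim, 184 mm (x) x 152 mm (y) x 10 mm, about 150 g. Origin at the centre of its underside (77 mm above the counter on the pan). z out of its upper face, x along its handle bar and along the pan. In the rack's slot it stands on its x end, z to the front and up.
- lid_bar (a point): Centre of the lid's wooden handle bar, 21 mm above the lid's underside along its z; the bar is 110 mm long (lid x), 22 mm wide (lid y), 22 mm high above the lid's upper face.
- cake: Dried rice cake in the pan: pale rigid slab 62 x 42 x 11 mm, about 45 g, rough (slides off steel at about 40 degrees). Its edges are bevelled: each face is 10 mm shorter and narrower than the middle, bevel 3.5 mm high, so a thin blade slides under once a pan wall stops the cake. Origin at its centre, x long, z up at the start; toasted patches on the face below.
- turner: Steel turner, about 130 g, balanced 105 mm behind the origin. Origin at the centre of the blade's underside; x towards the tip, y left, z out of the upper face. Blade 58 mm (x) x 50 mm (y), 2 mm thick, 0.7 mm at the tip (x = 29 mm), tip corners cut 6 mm. From x = -27, z = 3.5 mm a 7 mm round neck (85 mm long), then a 20 mm round wooden handle (130 mm long) run straight back, rising 28 degrees.
- turner_grip (a point): Point on the axis of the turner's handle, 150 mm behind the blade's centre and 69 mm above the blade's underside (turner frame), 54 mm from the handle's front end; a good place to grip.
- rest: Fixed stainless turner rest. Origin on the counter under its blade tray's centre, x as the turner's. Tray 100 x 86 mm, 10 mm high, side lips to 15 mm; 190 mm behind its centre a U fork (34 mm wide inside, prongs to 111 mm above the counter) carries the handle. The turner lies with its blade flat and centred on the tray, its origin 10 mm above the counter.
- rack: Fixed steel wire dish rack, 170 mm wide, 195 mm deep, with three slots one behind the other that lean back 35 degrees from vertical. Origin on the counter under the foot of the front slot's middle; x to the back, y left. The two rear slots hold white plates. The front slot is free: between a row of 42 mm prongs in front and 100 mm prongs behind, 19 mm clear across; prongs at y = +-30 and +-62 mm.
- rack_slot (a point): Foot of the front slot, midway between its prong rows and midway across, at the top of the bottom wires, 30 mm above the counter; axes as rack. From here the slot runs up and back (0.574, 0, 0.819). A lid pushed home stands on the wires here and leans on the rear prongs.
- mould: Loose green plastic rice mould, rounded triangle about 90 mm across, 52 mm high; a bystander. Origin at the centre of its underside.
- cups: Loose stack of three nested beige silicone cups, 68 mm across, 46 mm high; a bystander. Origin at the centre of its underside.
- ladle: Loose stainless ladle lying at the right of the counter, bowl 84 mm across and 36 mm high with its origin under the bowl, handle 275 mm long along its own -x, towards the robot; a bystander.

How it is judged:
On the way, in this order (a step that is already met when the one before it is completed fails the run):
1. the lid stands in the rack's front slot, let go (x of lid in the frame of rack between 0.042 and 0.08 m and y of lid in the frame of rack between -0.035 and 0.035 m and z of lid in the frame of rack between 0.08 and 0.112 m and angle between lid's own z axis and vertical between 0.75 and 1.2 rad and contact force between the fingers and lid below 0.05 N and linear speed of lid below 0.05 m/s), for 0.2 s.
2. the turner works on the cake (contact force between turner and cake above 0.05 N), for 0.1 s.
3. the cake lies turned over in the pan (angle between cake's own z axis and vertical above 2.95 rad and x of cake in the frame of pan_floor between -0.08 and 0.08 m and y of cake in the frame of pan_floor between -0.065 and 0.065 m and z of cake in the frame of pan_floor below 0.012 m), for 0.2 s.
At the end, for the whole second after the job is handed in: Lid let go in the rack's front slot, bar side forward, within 35 mm of its middle; cake upside down, flat (11 degrees) on the pan floor; turner lying on its rest, blade flat and up, within 25 mm of the tray's centre each way; all at rest (all of step 3 and x of lid in the frame of rack between 0.042 and 0.08 m and y of lid in the frame of rack between -0.035 and 0.035 m and z of lid in the frame of rack between 0.08 and 0.112 m and angle between lid's own z axis and vertical between 0.75 and 1.2 rad and x of turner in the frame of rest between -0.025 and 0.025 m and y of turner in the frame of rest between -0.025 and 0.025 m and z of turner in the frame of rest below 0.025 m and angle between turner's own z axis and vertical below 0.2 rad and linear speed of each of lid, cake, turner below 0.02 m/s); the robot touches nothing.
It fails at once if the fingers touch the cake (contact force between the fingers and cake above 0.3 N).
It fails at once if the rice mould, the cups or the ladle is shifted by more than 20 mm (distance of any of mould, cups, ladle from where it was at the start of the episode above 0.02 m).
It fails at once if the lid is let fall from more than about 3 cm (contact force between the fingers and lid below 0.01 N and linear speed of lid above 0.8 m/s).
It fails at once if the turner is let fall from more than about 3 cm (contact force between the fingers and turner below 0.01 N and linear speed of turner above 0.8 m/s).
It also fails if it takes over 70 s, if anything falls off the work surface, if the arm or the gripper's body presses on something with over 40 N, if the wrist force passes 120 N, or if a joint passes its speed limit or range.

## Working session

There is one attempt and no reset: what is moved stays moved. The work goes in short steps, Python scripts to look and compute and a shell command to move; the robot and the scene stay as the last step left them, time stands still between calls to the robot, and variables do not carry over. Pictures are saved under pics/ and viewed, at most 10 in all, crops included, and the job is handed in when it is done.

```bash
ls; mkdir -p pics; cat > h.py <<'E'
import numpy as np, cv2
from station import ctrl
def cam(n):
    c=ctrl.camera(n); h,w=c["pixels"].shape[:2]
    f=h/2/np.tan(np.radians(c["vfov"])/2)
    c["K"]=np.array([[f,0,c["cx"]],[0,f,c["cy"]],[0,0,1]]); c["T"]=np.array(c["world_from_camera"]); c["d"]=np.array(c["dist_coeffs"],float)
    return c
def save(c,name,box=None,s=1):
    im=cv2.cvtColor(np.asarray(c["pixels"]),cv2.COLOR_RGB2BGR)
    if box: im=im[box[1]:box[3],box[0]:box[2]]
    cv2.imwrite("pics/"+name+".png",cv2.resize(im,None,fx=s,fy=s,interpolation=cv2.INTER_CUBIC))
def ray(c,uv):
    p=cv2.undistortPoints(np.array(uv,float).reshape(-1,1,2),c["K"],c["d"]).reshape(-1,2)
    d=np.c_[p[:,0],-p[:,1],-np.ones(len(p))]@c["T"][:3,:3].T
    return c["T"][:3,3],d/np.linalg.norm(d,axis=1)[:,None]
def onz(c,uv,z):
    o,d=ray(c,uv); return o+d*((z-o[2])/d[:,2])[:,None]
def tri(c1,a,c2,b):
    o1,d1=ray(c1,a); o2,d2=ray(c2,b); r=[]
    for u,v in zip(d1,d2):
        s=np.linalg.lstsq(np.c_[u,-v],o2-o1,rcond=None)[0]; p,q=o1+u*s[0],o2+v*s[1]; r.append(np.r_[(p+q)/2,np.linalg.norm(p-q)])
    return np.array(r)
def proj(c,P):
    R=c["T"][:3,:3]; q=(np.atleast_2d(P)-c["T"][:3,3])@R; q=q*[1,-1,-1]
    return cv2.projectPoints(q,np.zeros(3),np.zeros(3),c["K"],c["d"])[0].reshape(-1,2)
E
python3 - <<'E'
from h import *
s=ctrl.get_state(); print(s["ee_pos"],np.round(s["eef_rot"],3),ctrl.pinch_z)
a=cam("scene");b=cam("top")
im=np.hstack([a["pixels"],b["pixels"]]); 
im=np.vstack([a["pixels"],b["pixels"]])
save(a,"s0",None,1.25);save(b,"t0",None,1.25)
for c in(a,b): print(np.round(c["T"],3).tolist(),c["K"][0,0],c["d"])
E
```

```text
nudge.py
pics
station.py
[0.23952032 0.57662651 0.2300967 ] [[-0.923  0.384 -0.001]
 [ 0.384  0.923 -0.002]
 [ 0.    -0.002 -1.   ]] 0.0187
[[-0.862, -0.423, 0.277, 0.792], [0.506, -0.721, 0.473, 0.427], [-0.0, 0.549, 0.836, 1.014], [0.0, 0.0, 0.0, 1.0]] 457.69436885259296 [-0.01520814  0.          0.          0.          0.        ]
[[0.132, 0.97, -0.206, 0.25], [-0.991, 0.129, -0.028, -0.099], [-0.0, 0.208, 0.978, 1.352], [0.0, 0.0, 0.0, 1.0]] 541.88226628078 [-0.12019663  0.          0.          0.          0.        ]
```

View pics/s0.png

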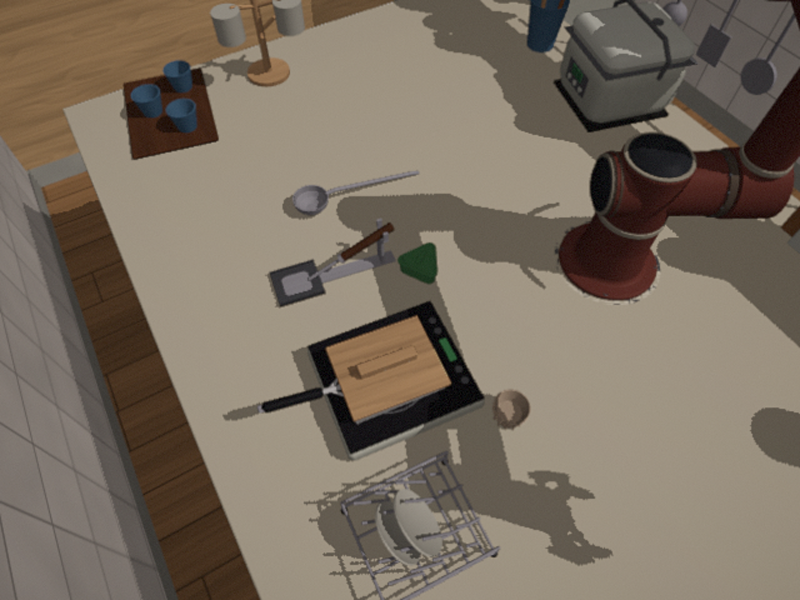

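View pics/t0.png

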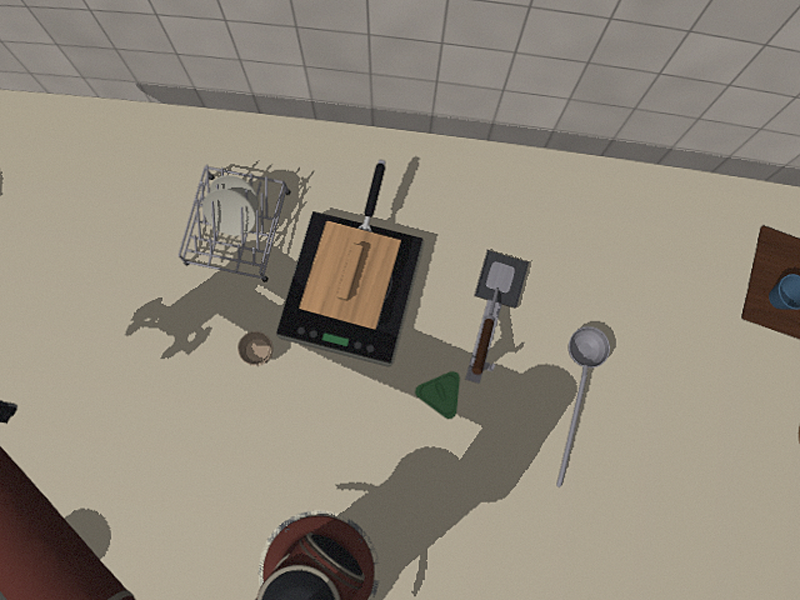

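```bash
python3 - <<'E'
from h import *
a=cam("scene");b=cam("top")
Q=[]
for c,n,box in((a,"s",(250,240,370,345)),(b,"t",(225,170,335,270))):
    hsv=cv2.cvtColor(c["pixels"],cv2.COLOR_RGB2HSV)
    m=cv2.inRange(hsv,(8,70,110),(22,200,255)); M=np.zeros_like(m); M[box[1]:box[3],box[0]:box[2]]=m[box[1]:box[3],box[0]:box[2]]
    M=cv2.morphologyEx(M,cv2.MORPH_CLOSE,np.ones((7,7)))
    k=max(cv2.findContours(M,0,1)[0],key=cv2.contourArea)
    h=cv2.convexHull(k); e=.01
    while True:
        q=cv2.approxPolyDP(h,e*cv2.arcLength(h,True),True)
        if len(q)<=4: break
        e+=.003
    q=q.reshape(-1,2); print(n,cv2.contourArea(k),q.tolist())
    p=onz(c,q,.087); print(np.round(p,4).tolist(), np.round(p.mean(0),4))
    Q.append((c,q,p))
(a_,q1,p1),(b_,q2,p2)=Q
idx=[np.argmin(np.linalg.norm(p2-x,axis=1)) for x in p1]
t=tri(a,q1,b,q2[idx]); print("tri",np.round(t,4).tolist())
A=cv2.resize(a["pixels"][360:480,255:415],(800,600),interpolation=2)
B=cv2.resize(b["pixels"][120:235,130:250],(800,766),interpolation=2)[:600]
o=np.hstack([cv2.resize(A,(400,300)),cv2.resize(b["pixels"][125:230,130:270],(400,300),interpolation=2)])
save(dict(pixels=cv2.resize(a["pixels"][360:480,255:415],(800,600),interpolation=2)),"rs")
save(dict(pixels=cv2.resize(b["pixels"][125:230,130:270],(800,600),interpolation=2)),"rt")
E
```

```text
s 4860.0 [[333, 253], [360, 306], [284, 336], [261, 278]]
[[0.4698, -0.0442, 0.087], [0.4903, 0.1032, 0.087], [0.6682, 0.0796, 0.087], [0.6476, -0.0705, 0.087]] [0.569 0.017 0.087]
t 4499.5 [[261, 177], [320, 192], [300, 262], [239, 246]]
[[0.6689, 0.077, 0.087], [0.6496, -0.0717, 0.087], [0.4714, -0.0469, 0.087], [0.4905, 0.1029, 0.087]] [0.5701 0.0153 0.087 ]
tri [[0.4705, -0.0459, 0.086, 0.003], [0.4904, 0.1031, 0.087, 0.0004], [0.6687, 0.078, 0.0848, 0.0022], [0.6485, -0.071, 0.0876, 0.0023]]
```

View pics/rt.png

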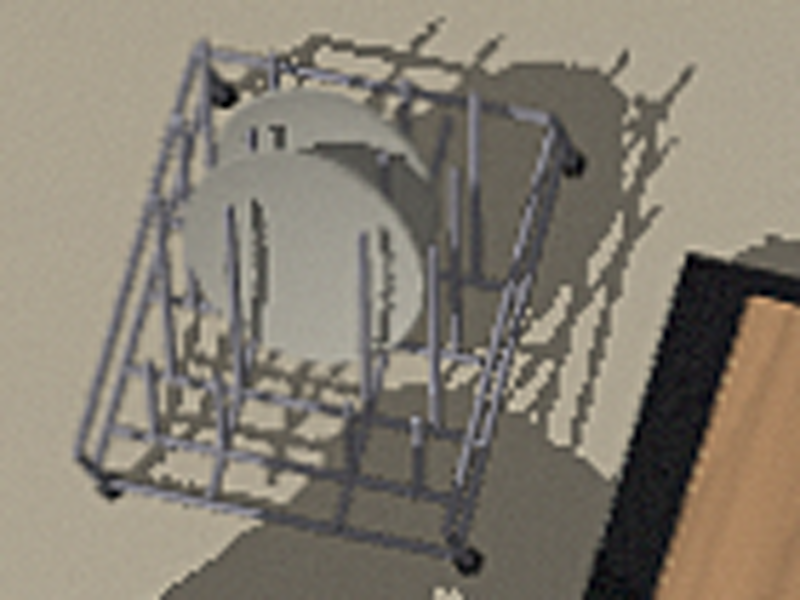

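View pics/rs.png

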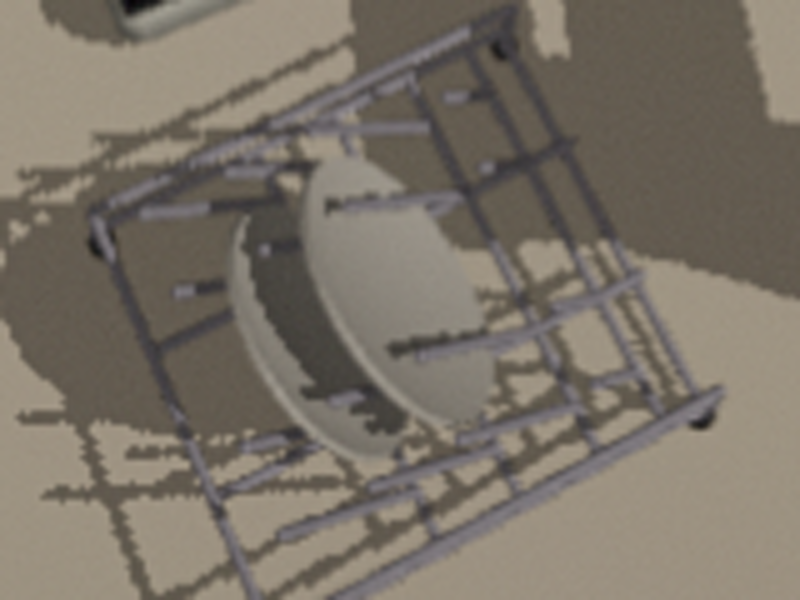

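```bash
python3 - <<'E'
from h import *
a=cam("scene");b=cam("top")
T=lambda l:np.array(l,float)/5.714+[130,125]
S=lambda l:np.array(l,float)/5+[255,360]
rear=onz(b,T([(165,205),(232,208),(362,235),(433,248)]),.112)
front=onz(b,T([(152,362),(218,378),(350,408),(418,420)]),.064)
wf=onz(b,T([(110,430),(460,500)]),.028);wr=onz(b,T([(130,370),(470,437)]),.028)
for n,v in(("rear",rear),("front",front),("wf",wf),("wr",wr)): print(n,np.round(v[:,:2],4).tolist())
print(np.round(tri(b,T([(232,208),(362,235)]),a,S([(418,354),(333,205)])),4))
feet=onz(b,T([(110,490),(467,560),(573,163),(225,95)]),.01);print("feet",np.round(feet,4).tolist())
print("rim top corners", np.round(tri(b,T([(455,545),(82,455),(555,122),(203,48)]),a,S([(508,15),(712,395),(97,215),(0,0)])),4))
# turner masks: blade bright, handle brown
hsv=cv2.cvtColor(b["pixels"],cv2.COLOR_RGB2HSV)
for c,n in((b,"t"),(a,"s")):
    hsv=cv2.cvtColor(c["pixels"],cv2.COLOR_RGB2HSV)
    bx=(365,240,410,310) if n=="t" else (265,170,325,215)
    m=cv2.inRange(hsv,(3,90,30),(18,255,140)); M=np.zeros_like(m); M[bx[1]:bx[3],bx[0]:bx[2]]=m[bx[1]:bx[3],bx[0]:bx[2]]
    k=max(cv2.findContours(M,0,1)[0],key=cv2.contourArea); r=cv2.minAreaRect(k); print(n,r, cv2.boxPoints(r).round(1).tolist())
    bx=(375,195,430,250) if n=="t" else (210,205,265,245)
    C=c["pixels"][bx[1]:bx[3],bx[0]:bx[2]].astype(int)
    m=((C.min(2)>110)&(C.max(2)-C.min(2)<25)).astype(np.uint8)
    k=max(cv2.findContours(m,0,1)[0],key=cv2.contourArea); r=cv2.minAreaRect(k); print("blade",np.array(r[0])+bx[:2],r[1:],(cv2.boxPoints(r)+bx[:2]).round(1).tolist())
    # tray dark
    m=((C.max(2)<100)&(C.max(2)-C.min(2)<20)).astype(np.uint8)
    m=cv2.morphologyEx(cv2.morphologyEx(m,cv2.MORPH_CLOSE,np.ones((15,15))),cv2.MORPH_OPEN,np.ones((9,9)))
    k=max(cv2.findContours(m,0,1)[0],key=cv2.contourArea); r=cv2.minAreaRect(k); print("tray",np.array(r[0])+bx[:2],r[1:],(cv2.boxPoints(r)+bx[:2]).round(1).tolist())
save(dict(pixels=np.hstack([cv2.resize(b["pixels"][190:310,365:445],(400,600),interpolation=2),cv2.resize(a["pixels"][165:255,210:330],(400,300),interpolation=2).repeat(2,0)])),"tu")
E
```

```text
rear [[0.6701, 0.3293], [0.6723, 0.3], [0.6672, 0.2417], [0.6652, 0.2104]]
front [[0.6135, 0.3371], [0.61, 0.3063], [0.6039, 0.2456], [0.6023, 0.2149]]
wf [[0.5897, 0.3621], [0.578, 0.1984]]
wr [[0.6187, 0.3586], [0.6073, 0.199]]
[[0.6723 0.3019 0.1091 0.0027]
 [0.6697 0.2415 0.1083 0.0035]]
feet [[0.5664, 0.3627, 0.01], [0.5553, 0.1945, 0.01], [0.7486, 0.1785, 0.01], [0.7619, 0.3471, 0.01]]
rim top corners [[5.550e-01 1.951e-01 3.740e-02 3.000e-04]
 [5.716e-01 3.659e-01 4.730e-02 5.000e-04]
 [7.498e-01 1.822e-01 5.240e-02 3.600e-03]
 [7.075e-01 2.205e-01 3.380e-01 1.209e-01]]
t ((386.0882873535156, 276.6470947265625), (7.761139392852783, 44.86908721923828), 14.03624439239502) [[376.8999938964844, 297.5], [387.79998779296875, 253.89999389648438], [395.29998779296875, 255.8000030517578], [384.3999938964844, 299.3999938964844]]
blade [400.08256912 221.2247715 ] ((19.252307891845703, 21.45530891418457), 16.699243545532227) [[387.8, 228.7], [393.9, 208.2], [412.4, 213.7], [406.2, 234.3]]
tray [401.6529808  223.87554169] ((46.83269119262695, 52.09512710571289), 24.304550170898438) [[369.6, 238.0], [391.0, 190.5], [433.7, 209.8], [412.3, 257.3]]
s ((293.7274169921875, 192.85379028320312), (7.029848575592041, 46.925743103027344), 57.2647705078125) [[272.1000061035156, 202.60000610351562], [311.6000061035156, 177.1999969482422], [315.3999938964844, 183.10000610351562], [275.8999938964844, 208.5]]
blade [237.04716682 226.41509247] ((14.56021785736084, 20.74144172668457), 74.05460357666016) [[225.1, 222.3], [245.0, 216.6], [249.0, 230.6], [229.1, 236.3]]
tray [237.  224.5] ((39.0, 54.0), 90.0) [[210.0, 205.0], [264.0, 205.0], [264.0, 244.0], [210.0, 244.0]]
```

View pics/tu.png

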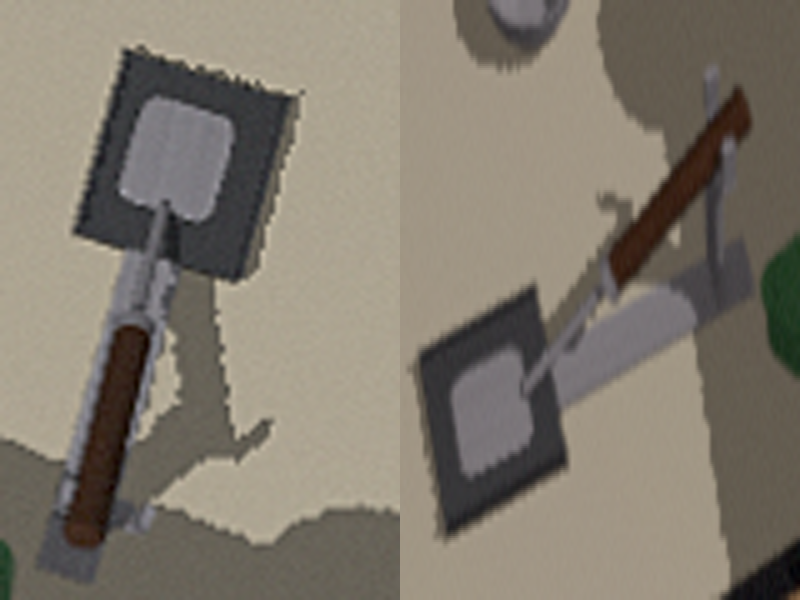

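```bash
cat > go.py <<'E'
# usage: go.py x y z yangle_deg : delta from measured pose to target, in tool axes
import sys; from h import *
x,y,z,t=map(float,sys.argv[1:5]); s=ctrl.get_state(); R=np.array(s["eef_rot"]); p=np.array(s["ee_pos"])
a=np.degrees(np.arctan2(R[1,1],R[0,1])); d=(a-t+90)%180-90
print("delta",np.round(R.T@([x,y,z]-p),4),"turn",round(np.radians(d),3),"dist",round(np.linalg.norm([x,y,z]-p),3),"at",np.round(p,4),"yang",round(a,1),"t",round(s["clock"],2),"j6",round(s["joint_pos"][5],2))
E
python3 go.py .5895 .0134 .16 82
python3 - <<'E'
from h import *
a=cam("scene");b=cam("top")
T=lambda l:np.array(l,float)/5+[365,190]
S=lambda l:np.array(l,float)/[3.333,6.667]+[210,165]
t=onz(b,T([(128,50),(298,93),(240,280),(75,233)]),.012); s=onz(a,S([(18,352),(50,535),(168,465),(135,287)]),.012)
print("tray",np.round(t[:,:2],4).tolist(),t.mean(0).round(4)); print(np.round(s[:,:2],4).tolist(),s.mean(0).round(4))
t=onz(b,T([(150,97),(238,118),(205,222),(118,195)]),.012); s=onz(a,S([(50,382),(70,475),(132,450),(118,345)]),.012)
print("blade",np.round(t[:,:2],4).tolist(),t.mean(0).round(4),s.mean(0).round(4))
print("handle front/rear",np.round(tri(b,T([(133,325),(85,535)]),a,S([(212,280),(342,100)])),4).tolist())
E
```

```text
delta [-0.5393 -0.3862  0.0711] turn -0.254 dist 0.667 at [0.2397 0.577  0.2309] yang 67.4 t 0.3 j6 -0.12
tray [[0.6763, -0.2537], [0.6653, -0.3435], [0.563, -0.3225], [0.5762, -0.2365]] [ 0.6202 -0.289   0.012 ]
[[0.6595, -0.3385], [0.6733, -0.2445], [0.5792, -0.2274], [0.5631, -0.3201]] [ 0.6188 -0.2826  0.012 ]
blade [[0.6528, -0.2674], [0.6477, -0.3137], [0.5907, -0.3019], [0.5989, -0.2562]] [ 0.6225 -0.2848  0.012 ] [ 0.62   -0.2807  0.012 ]
handle front/rear [[0.5212, -0.2631, 0.0548, 0.0064], [0.4099, -0.2451, 0.1143, 0.0017]]
```

The manual's scale: shifts go in units of 25 mm and turns go in units of 0.2 rad. Converting my numbers, 0.04 m is 1.6, -0.539 m is -21.56, -0.254 rad is -1.27.

```bash
python3 nudge.py '[[-8,-6,0,-0.635,1],[-21.56,-15.44,1.6,-1.27,1],[-21.56,-15.44,2.4,-1.27,1],[-21.56,-15.44,2.8,-1.27,1],[-21.56,-15.44,2.84,-1.27,1],[-21.56,-15.44,2.84,-1.27,1],[-21.56,-15.44,2.84,-1.27,1],[-21.56,-15.44,2.84,-1.27,1],[-21.56,-15.44,2.84,-1.27,1],[-21.56,-15.44,2.84,-1.27,1],[-21.56,-15.44,2.84,-1.27,1],[-21.56,-15.44,2.84,-1.27,1],[-21.56,-15.44,2.84,-1.27,1],[-21.56,-15.44,2.84,-1.27,1],[-21.56,-15.44,2.84,-1.27,1],[-21.56,-15.44,2.84,-1.27,1],[-21.56,-15.44,2.84,-1.27,1]]' 60
python3 go.py .5895 .0134 .091 82
python3 - <<'E'
from h import *
c=cam("wrist"); save(c,"w1"); a=cam("scene")
def bar(c,bx):
    hsv=cv2.cvtColor(c["pixels"],cv2.COLOR_RGB2HSV);return
print(np.round(proj(c,[[.5697,.0162,.109]]),1))
E
```

```text
clock: 2.1
ee_pos: [0.5889, 0.0153, 0.1605]
eef_rot: [[-0.99, 0.138, -0.0], [0.138, 0.99, 0.0], [0.0, 0.0, -1.0]]
contact_force: [0.0, 0.8, -0.7]
width: 0.997
grasp_force: 0.0
delta [-0.0008 -0.0018  0.0695] turn 0.001 dist 0.07 at [0.5889 0.0153 0.1605] yang 82.1 t 2.1 j6 -1.53
[[316.6 237.1]]
```

View pics/w1.png

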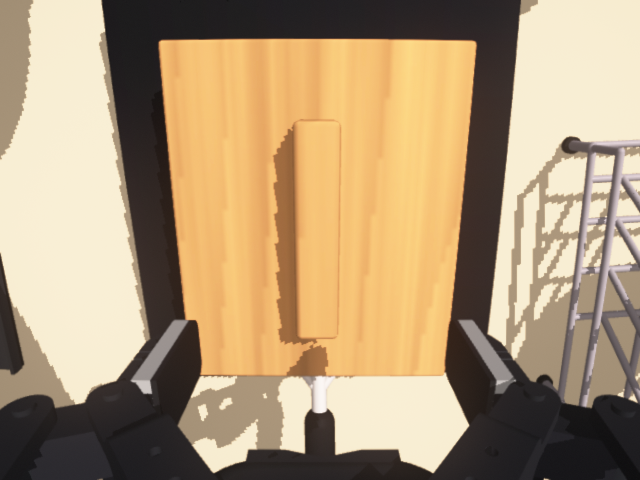

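To row units: 0.0695 m is 2.78, 0.03 m is 1.2.

```bash
python3 nudge.py '[[-0.04,-0.08,1.2,0,1],[-0.04,-0.08,2.4,0,1],[-0.04,-0.08,2.78,0,1],[-0.04,-0.08,2.78,0,0.6],[-0.04,-0.08,2.78,0,0],[-0.04,-0.08,2.78,0,0],[-0.04,-0.08,2.78,0,0],[-0.04,-0.08,2.78,0,0],[-0.04,-0.08,2.78,0,0]]' 30
python3 go.py .5895 .0134 .27 85.6
```

```text
clock: 3.1
ee_pos: [0.5912, 0.0116, 0.0925]
eef_rot: [[-0.99, 0.139, 0.003], [0.139, 0.99, -0.0], [-0.003, 0.0, -1.0]]
contact_force: [0.0, 1.5, 6.2]
width: 0.252
grasp_force: 31.5
delta [ 0.0015  0.0015 -0.1775] turn -0.063 dist 0.178 at [0.5912 0.0116 0.0925] yang 82.0 t 3.1 j6 -1.54
```

To row units: -0.03 m is -1.2, -0.12 m is -4.8.

```bash
python3 nudge.py '[[0,0,-1.2,0,0],[0,0,-2.4,0,0],[0,0,-3.6,0,0],[0,0,-4.8,0,0],[0,0,-4.8,0,0]]' 30
python3 - <<'E'
from h import *
a=cam("scene");b=cam("top")
for c,bx in((b,(285,120,312,185)),(a,(200,300,270,335))):
    C=c["pixels"][bx[1]:bx[3],bx[0]:bx[2]].astype(int)
    m=((C.max(2)<60)).astype(np.uint8); k=max(cv2.findContours(m,0,1)[0],key=cv2.contourArea).reshape(-1,2)+bx[:2]
    r=cv2.minAreaRect(k.astype(np.float32)); print(cv2.contourArea(k),cv2.boxPoints(r).round(1).tolist())
print("hob back corners",np.round(onz(b,np.array([(315,212),(422,237)])/1.25,.048),4).tolist())
E
```

```text
clock: 3.6
ee_pos: [0.5927, 0.0115, 0.2161]
eef_rot: [[-0.99, 0.139, 0.009], [0.139, 0.99, -0.001], [-0.009, 0.0, -1.0]]
contact_force: [1.1, -0.2, -1.4]
width: 0.249
grasp_force: 30.8
150.5 [[298.8999938964844, 170.8000030517578], [306.8999938964844, 134.8000030517578], [313.20001220703125, 136.1999969482422], [305.20001220703125, 172.1999969482422]]
336.0 [[208.89999389648438, 322.0], [256.5, 309.1000061035156], [258.70001220703125, 317.1000061035156], [211.10000610351562, 330.1000061035156]]
hob back corners [[0.6984, 0.1082, 0.048], [0.6741, -0.1141, 0.048]]
```

```bash
python3 - <<'E'
from h import *
a=cam("scene");b=cam("top")
print(np.round(tri(b,[(310.,135.5),(302.,171.5)],a,[(210,326.),(257.6,313.1)]),4))
E
# contact 225 behind: (.7925,-.0151); P 25 left of it along (.139,.99), +20.. 
python3 go.py .796 .010 .20 172
```

```text
[[ 0.7963 -0.0267  0.0775  0.0027]
 [ 0.6971 -0.0138  0.0633  0.0183]]
delta [-0.2054  0.027   0.0074] turn 1.571 dist 0.207 at [0.5889 0.0119 0.2082] yang 82.0 t 3.8 j6 -1.54
```

```bash
python3 - <<'E'
from h import *
a=cam("scene");b=cam("top")
P=[[.5697+.99*s,.0162-.139*s,z] for s,z in((.233,.101),(.233,.09),(.12,.074))]
print(proj(b,P).round(1).tolist(),proj(a,P).round(1).tolist())
from h import *
cv2.imwrite("pics/x.png",0*np.zeros((2,2)))
sub=b["pixels"][120:190,280:320].max(2); print(sub[::4,::2])
E
```

```text
[[305.7, 130.1], [305.7, 131.9], [293.4, 175.1]] [[207.4, 326.4], [208.4, 328.4], [259.3, 313.0]]
[[197 197 199 196 198 199 198 200 199 200 199 198 198 197 197 200 199 198
  200 200]
 [203 200 196 197 199 197 198 196 200 200 198 198 201 198 198 197 196 197
  198 198]
 [ 60  55  48  44 104 163 174 195 208 210 166 174 157 163 189 198 199 198
  199 197]
 [ 76  78  79  75  71  72  72  68  48  67  73  70  64  59  20 211 197 201
  195 199]
 [ 89  88  87  86  88  86  86  73  68  84  81  85  86  59  64 192 200 196
  197 200]
 [ 98  96  91  93  96  90  90  57  98  93  91  94  78  83  22 161 202 200
  195 198]
 [104 102 103 100 104 104  67  85  97  97  96  97  72  40  36  18 212 199
  197 197]
 [108 107 108 108 109 100  57  99  96  95  93  76  79  31  33  14 211 199
  198 206]
 [111 114 112 112 114  69 113  93  95  95  91  68  36  20  31  72 210 201
  174 111]
 [110 110 107 111 111  79  97  97  97  97  61  79  33  34  19 158 204 204
  175 120]
 [102 105 101 104  83 101  93  98  96  93  81  44  41  23  33 212 205 171
  116 119]
 [ 95  99 101 104  83  94  93  95  97  48  77  28  20  12 154 199 206 108
  119 120]
 [ 91  93  92  95  97  97  94  95  83  47  72  26  19 170 202 203 177 117
  119 118]
 [ 72  75  69  92  98  94  95  99  42  67  55  95 207 210 205 210 112 124
  117 123]
 [ 51  45  67  98  90  99  95  83  42  47  88 107 109 115 115 113 111 105
  110 101]
 [ 62  48  92  95  96  90  99  40  42  51 114 107 114 116 110 115 104 109
  115 118]
 [ 67  82  95  94  93  94  78  45  41  92  75 197  50  44 109 108 108 109
  116 121]
 [ 25 108  95  94  93  93  38  39  48  54  55  56  54  55  31 114 114 112
  113 151]][ WARN:0@2.013] global loadsave.cpp:1063 imwrite_ Unsupported depth image for selected encoder is fallbacked to CV_8U.
```

To row units: -0.205 m is -8.2, -0.17 m is -6.8, 1.571 rad is 7.855.

```bash
python3 nudge.py '[[-2,0.4,0,0.75,0],[-3.6,0.8,0,1.5,0],[-5.2,1.16,0,2.25,0],[-6.8,1.16,0,3,0],[-8.2,1.16,0,3.75,0],[-8.2,1.16,0,4.5,0],[-8.2,1.16,0,5.25,0],[-8.2,1.16,0,6,0],[-8.2,1.16,0,6.75,0],[-8.2,1.16,0,7.5,0],[-8.2,1.16,0,7.855,0],[-8.2,1.16,0,7.855,0],[-8.2,1.16,0,7.855,0]]' 30
python3 go.py .7935 .012 .12 172
```

```text
clock: 5.2
ee_pos: [0.7967, 0.0119, 0.2091]
eef_rot: [[0.138, 0.99, -0.002], [0.99, -0.138, 0.0], [-0.0, -0.002, -1.0]]
contact_force: [0.4, -0.3, -0.5]
width: 0.25
grasp_force: 30.7
delta [-0.0003 -0.003   0.0891] turn 0.001 dist 0.089 at [0.7967 0.0119 0.2091] yang -7.9 t 5.2 j6 0.06
```

To row units: 0.089 m is 3.56, 0.101 m is 4.04.

```bash
python3 nudge.py '[[0,-0.12,1.6,0,0],[0,-0.12,3.2,0,0],[0,-0.12,3.56,0,0],[0,-0.12,3.76,0,0],[0,-0.12,3.96,0,0],[0,-0.12,4.04,0,0],[0,-0.12,4.04,0,0]]' 25
python3 - <<'E'
from h import *
a=cam("scene"); save(a,"lid1",(190,250,350,370),5)
E
```

```text
clock: 5.9
ee_pos: [0.7953, 0.0142, 0.1153]
eef_rot: [[0.138, 0.99, 0.003], [0.99, -0.138, 0.002], [0.003, 0.002, -1.0]]
contact_force: [-5.1, 5.3, 11.8]
width: 0.252
grasp_force: 35.8
```

View pics/lid1.png

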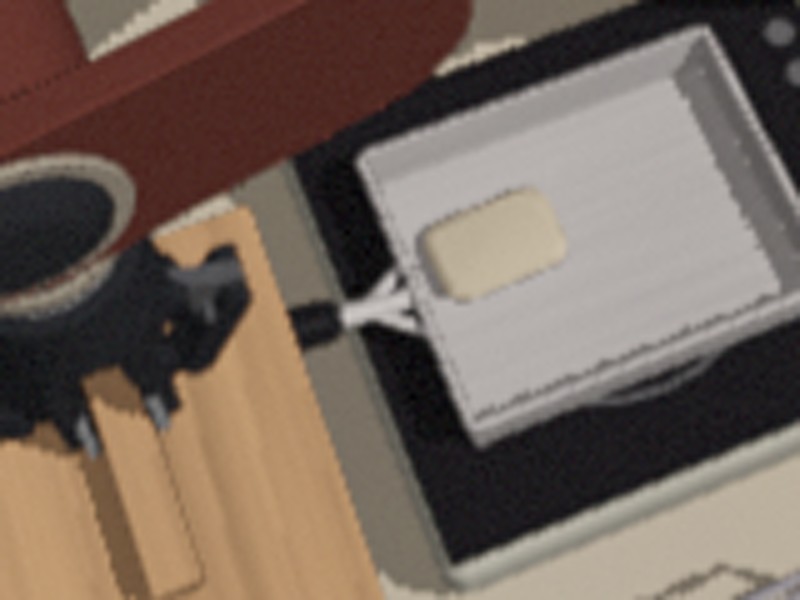

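```bash
python3 nudge.py '[[0,0,0.16,0,0],[0,0,0.32,0,0],[0,0,0.48,0,0],[0,0,0.48,0,0]]' 20; python3 nudge.py '[[0,0,0.16,0,0],[0,0,0.32,0,0],[0,0,0.32,0,0]]' 20
```

```text
clock: 6.35
ee_pos: [0.7966, 0.016, 0.1088]
eef_rot: [[0.137, 0.991, 0.006], [0.991, -0.137, 0.004], [0.005, 0.005, -1.0]]
contact_force: [-11.0, 10.5, 25.6]
width: 0.249
grasp_force: 56.4
clock: 6.65
ee_pos: [0.8001, 0.0177, 0.1032]
eef_rot: [[0.136, 0.991, 0.017], [0.991, -0.136, 0.007], [0.009, 0.015, -1.0]]
contact_force: [-1.6, 15.9, 24.9]
width: 0.253
grasp_force: 55.0
```

```bash
cat > lid.py <<'E'
from h import *
# far (-x) end of the lid in the wrist camera: its two corners -> depth from edge length 152 mm
c=cam("wrist"); hsv=cv2.cvtColor(c["pixels"],cv2.COLOR_RGB2HSV)
m=cv2.inRange(hsv,(8,60,120),(25,200,255)); m[330:]=0
m=cv2.morphologyEx(m,cv2.MORPH_OPEN,np.ones((9,9)))
k=max(cv2.findContours(m,0,1)[0],key=cv2.contourArea).reshape(-1,2)
L=k[np.argmin(k@[1,1])]; R=k[np.argmax(k@[1,-1])]
p=cv2.undistortPoints(np.array([L,R],float).reshape(-1,1,2),c["K"],c["d"]).reshape(-1,2)
dep=.152/np.linalg.norm(p[0]-p[1]); o,d=ray(c,[L,R]); 
pts=[o+v*dep/(-(c["T"][:3,2]@v)) for v in d]
s=ctrl.get_state(); Rm=np.array(s["eef_rot"])
q=[Rm.T@(x-s["ee_pos"]) for x in pts]
print(L,R,"world",np.round(pts,4).tolist(),"tool",np.round(q,4).tolist())
e=np.mean(q,0)  # upper-face end in tool frame; P at tool z=-0.008; end at 112 mm along, -14..: 
print("phi",np.degrees(np.arctan2(e[2]+.008,abs(e[0]))-np.arctan2(.014,.112)).round(1), "r",np.hypot(e[0],e[2]+.008).round(4))
E
python3 lid.py
```

```text
[117 115] [480 103] world [[0.7261, 0.1061, 0.0616], [0.8772, 0.0899, 0.0627]] tool [[0.077, -0.0864, 0.0408], [0.0815, 0.0655, 0.0423]]
phi 24.9 r 0.0935
```

```bash
python3 nudge.py '[[0,0,-1.2,0,0],[0,0,-2.8,0,0],[0,0,-4,0,0],[0,0,-4,0,0],[0,0,-4,0,0]]' 40; python3 lid.py
python3 - <<'E'
from h import *
a=cam("wrist");b=cam("scene")
save(dict(pixels=np.hstack([cv2.resize(a["pixels"],(400,300)),cv2.resize(b["pixels"][250:400,120:320],(400,300),interpolation=2)])),"lid2")
E
```

```text
clock: 7.2
ee_pos: [0.7946, 0.0123, 0.1911]
eef_rot: [[0.139, 0.99, 0.002], [0.99, -0.139, -0.0], [0.0, 0.002, -1.0]]
contact_force: [-0.1, -0.4, -1.3]
width: 0.248
grasp_force: 51.4
[165  99] [480 101] world [[0.7313, 0.1062, 0.1193], [0.8817, 0.0841, 0.1199]] tool [[0.0843, -0.0747, 0.0693], [0.0834, 0.0773, 0.0684]]
phi 35.4 r 0.1137
```

View pics/lid2.png

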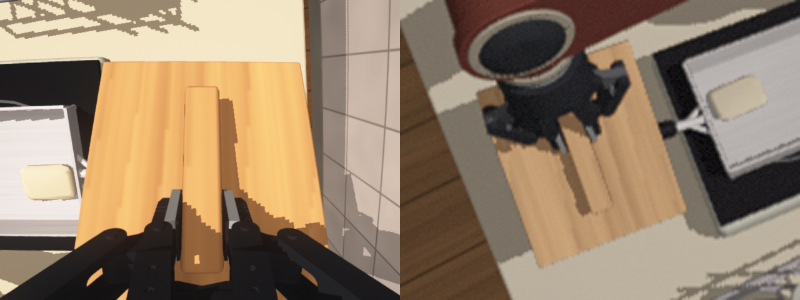

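To row units: 0.112 m is 4.48, 0.1 m is 4.

```bash
python3 nudge.py '[[0,0,1.6,0,0],[0,0,3.2,0,0],[0,0,3.6,0,0],[0,0,4,0,0],[0,0,4.24,0,0],[0,0,4.48,0,0],[0,0,4.72,0,0],[0,0,4.72,0,0]]' 20; python3 nudge.py '[[0,0,-1.6,0,0],[0,0,-3.2,0,0],[0,0,-4.4,0,0],[0,0,-4.4,0,0],[0,0,-4.4,0,0]]' 40; python3 lid.py
```

```text
clock: 8.15
ee_pos: [0.8002, 0.0206, 0.0946]
eef_rot: [[0.136, 0.991, 0.015], [0.991, -0.136, 0.012], [0.014, 0.013, -1.0]]
contact_force: [-21.5, 19.5, 61.1]
width: 0.248
grasp_force: 73.6
clock: 8.65
ee_pos: [0.7938, 0.0123, 0.1804]
eef_rot: [[0.139, 0.99, -0.002], [0.99, -0.139, 0.0], [-0.0, -0.002, -1.0]]
contact_force: [-0.9, -1.2, -1.7]
width: 0.249
grasp_force: 54.4
[178 104] [462 147] world [[0.7293, 0.1045, 0.0883], [0.8751, 0.0618, 0.095]] tool [[0.0825, -0.0753, 0.0903], [0.0605, 0.0749, 0.0829]]
phi 45.8 r 0.1186
```

```bash
python3 go.py .6807 .2699 .235 85.6
```

```text
delta [ 0.2394 -0.1473 -0.0561] turn 1.508 dist 0.287 at [0.7929 0.0123 0.1783] yang -8.0 t 8.7 j6 0.06
```

To row units: 0.239 m is 9.56, 0.235 m is 9.4, -1.634 rad is -8.17.

```bash
python3 nudge.py '[[0,0,-1.2,-0.5,0],[0.8,0,-2.24,-1.25,0],[2,-1.2,-2.24,-2,0],[3.2,-2,-2.24,-2.75,0],[4.4,-2.8,-2.24,-3.5,0],[5.6,-3.6,-2.24,-4.25,0],[6.8,-4.4,-2.24,-5,0],[8,-4.8,-2.24,-5.75,0],[8.8,-5.6,-2.24,-6.5,0],[9.4,-5.88,-2.24,-7.25,0],[9.56,-5.88,-2.24,-8,0],[9.56,-5.88,-2.24,-8.17,0],[9.56,-5.88,-2.24,-8.17,0],[9.56,-5.88,-2.24,-8.17,0]]' 40;python3 lid.py; python3 go.py .6807 .2699 .164 85.6
```

```text
clock: 10.1
ee_pos: [0.6811, 0.2691, 0.2346]
eef_rot: [[-0.997, 0.078, -0.005], [0.078, 0.997, -0.001], [0.004, -0.002, -1.0]]
contact_force: [-0.2, -0.6, -1.3]
width: 0.251
grasp_force: 54.3
[  0 246] [463 148] world [[0.6375, 0.1689, 0.2504], [0.6197, 0.3195, 0.241]] tool [[0.0359, -0.1033, -0.0147], [0.0655, 0.0455, -0.0055]]
phi -9.5 r 0.0508
delta [0.0005 0.0009 0.0714] turn -0.001 dist 0.071 at [0.6814 0.2691 0.2354] yang 85.5 t 10.15 j6 -1.22
```

```bash
python3 nudge.py '[[0.08,0.04,1.2,0,0],[0.08,0.04,2.4,0,0],[0.08,0.04,2.84,0,0],[0.24,0.04,3.12,0,0],[0.44,0.04,3.4,0,0],[0.64,0.04,3.68,0,0],[0.8,0.04,3.88,0,0],[0.8,0.04,3.88,0,0]]' 40; python3 - <<'E'
from h import *
a=cam("wrist");b=cam("scene")
save(dict(pixels=np.hstack([cv2.resize(a["pixels"],(400,300)),cv2.resize(b["pixels"][330:480,230:430],(400,300),interpolation=2)])),"lid3")
E
```

```text
clock: 10.95
ee_pos: [0.662, 0.2722, 0.1407]
eef_rot: [[-0.997, 0.077, 0.001], [0.077, 0.997, 0.0], [-0.001, 0.0, -1.0]]
contact_force: [1.4, -0.5, -3.8]
width: 0.25
grasp_force: 52.3
```

View pics/lid3.png

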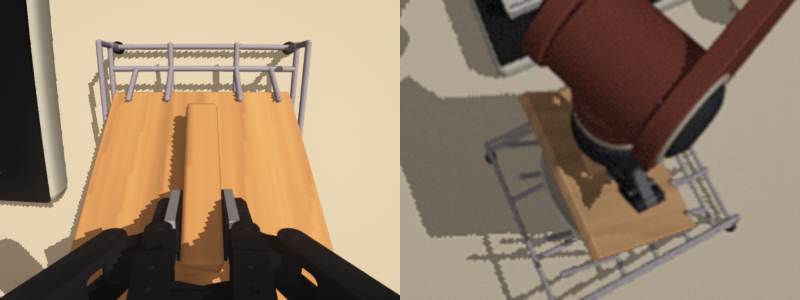

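```bash
python3 nudge.py '[[0.16,0,0.16,0,0],[0.32,0,0.32,0,0],[0.44,0,0.48,0,0],[0.44,0,0.48,0,0]]' 25;python3 nudge.py '[[0,0,0.16,0,0],[0,0,0.32,0,0],[0,0,0.32,0,0]]' 20
```

```text
clock: 11.45
ee_pos: [0.6509, 0.2728, 0.1281]
eef_rot: [[-0.997, 0.077, 0.0], [0.077, 0.997, -0.0], [-0.0, -0.0, -1.0]]
contact_force: [4.5, 0.6, -3.5]
width: 0.246
grasp_force: 48.8
clock: 11.75
ee_pos: [0.6526, 0.2731, 0.125]
eef_rot: [[-0.997, 0.077, 0.003], [0.077, 0.997, 0.001], [-0.003, 0.001, -1.0]]
contact_force: [0.4, -1.2, 10.4]
width: 0.249
grasp_force: 52.8
```

To row units: -0.14 m is -5.6, -0.1 m is -4.

```bash
python3 nudge.py '[[0,0,0,0,0.4],[0,0,0,0,0.8],[0,0,0,0,1],[0,0,0,0,1],[0,0,-0.8,0,1],[0,0,-2.4,0,1],[0,0,-4,0,1],[0,0,-5.6,0,1],[0,0,-5.6,0,1]]' 60
python3 go.py .458 -.2544 .2 79.7
python3 - <<'E'
from h import *
c=cam("wrist"); hsv=cv2.cvtColor(c["pixels"],cv2.COLOR_RGB2HSV)
m=cv2.inRange(hsv,(8,75,120),(20,200,255)); m=cv2.morphologyEx(m,cv2.MORPH_OPEN,np.ones((9,9)))
k=max(cv2.findContours(m,0,1)[0],key=cv2.contourArea)
h=cv2.convexHull(k);e=.01
while len(q:=cv2.approxPolyDP(h,e*cv2.arcLength(h,True),True))>4: e+=.003
q=q.reshape(-1,2);print(q.tolist(),cv2.contourArea(k))
# expected upper-face corners (rack frame) phi=55
s=np.array([.5975,.2763,0]);X=np.array([.997,-.077,0]);Y=np.array([.077,.997,0]);Z=np.array([0,0,1.])
for f in(50,55,58):
    f=np.radians(f);u=X*np.cos(f)+Z*np.sin(f);n=-X*np.sin(f)+Z*np.cos(f)
    E=s+X*.008+Z*.031+n*.01
    P=[E+Y*.076,E-Y*.076,E-Y*.076+u*.184,E+Y*.076+u*.184];print(proj(c,P).round(0).tolist())
E
```

```text
clock: 12.65
ee_pos: [0.654, 0.2739, 0.2697]
eef_rot: [[-0.997, 0.077, 0.012], [0.077, 0.997, 0.004], [-0.012, 0.005, -1.0]]
contact_force: [0.7, -0.2, 0.9]
width: 0.998
grasp_force: 0.0
delta [ 0.1557 -0.5421  0.0653] turn 0.103 dist 0.568 at [0.654  0.2739 0.2697] yang 85.6 t 12.65 j6 -1.2
[[408, 130], [440, 334], [202, 342], [232, 130]] 44859.5
[[407.0, 134.0], [229.0, 134.0], [196.0, 342.0], [438.0, 342.0]]
[[406.0, 133.0], [229.0, 133.0], [189.0, 331.0], [444.0, 330.0]]
[[406.0, 133.0], [230.0, 133.0], [186.0, 322.0], [448.0, 322.0]]
```

To row units: -0.542 m is -21.68, 0.156 m is 6.24, 0.103 rad is 0.515.

```bash
python3 nudge.py '[[0.8,-1.6,0,0.25,1],[6.24,-21.68,0.8,0.515,1],[6.24,-21.68,1.2,0.515,1],[6.24,-21.68,2,0.515,1],[6.24,-21.68,2.8,0.515,1],[6.24,-21.68,4.4,0.515,1],[6.24,-21.68,4.6,0.515,1],[6.24,-21.68,4.6,0.515,1],[6.24,-21.68,4.6,0.515,1],[6.24,-21.68,4.6,0.515,1],[6.24,-21.68,4.6,0.515,1],[6.24,-21.68,4.6,0.515,1],[6.24,-21.68,4.6,0.515,1],[6.24,-21.68,4.6,0.515,1]]' 60
python3 go.py .4588 -.254 .075 79.5
python3 - <<'E'
from h import *
c=cam("wrist")
hsv=cv2.cvtColor(c["pixels"],cv2.COLOR_RGB2HSV)
m=cv2.inRange(hsv,(0,90,40),(18,255,200)); m=cv2.morphologyEx(m,cv2.MORPH_OPEN,np.ones((5,5)))
k=max(cv2.findContours(m,0,1)[0],key=cv2.contourArea);r=cv2.minAreaRect(k);print(r,cv2.boundingRect(k))
D=np.array([.983,-.182,0]);o=np.array([.621,-.284,.01])
print(proj(c,[o-D*x+np.array([0,0,.0035+(x-.027)*.532]) for x in(.102,.165,.217)]).round(0).tolist())
b=cam("top");a=cam("scene")
g=cv2.cvtColor(c["pixels"],cv2.COLOR_RGB2HSV)
E
```

```text
clock: 14.1
ee_pos: [0.453, -0.2551, 0.144]
eef_rot: [[-0.984, 0.18, -0.002], [0.18, 0.984, 0.003], [0.003, 0.002, -1.0]]
contact_force: [0.8, -0.1, 0.5]
width: 1.001
grasp_force: 0.0
delta [-0.0057  0.002   0.069 ] turn 0.002 dist 0.069 at [ 0.453  -0.2551  0.144 ] yang 79.6 t 14.1 j6 -2.05
((329.5, 273.0), (184.0, 45.0), 90.0) (307, 181, 46, 185)
[[324.0, 355.0], [325.0, 281.0], [325.0, 188.0]]
```

```bash
python3 nudge.py '[[-0.24,0.16,1.2,0,1],[-0.24,0.16,2.4,0,1],[-0.24,0.16,2.76,0,1],[-0.24,0.16,2.76,0,1],[-0.24,0.16,2.76,0,0.4],[-0.24,0.16,2.76,0,0],[-0.24,0.16,2.76,0,0],[-0.24,0.16,2.76,0,0],[-0.24,0.16,2.76,0,0],[-0.24,0.16,2.76,0,0]]' 100
python3 - <<'E'
from h import *
# cake and pan from scene+top: floor z .051, cake top .062
a=cam("scene");b=cam("top")
for c,bx in((a,(255,265,350,345)),(b,(235,170,325,270))):
    hsv=cv2.cvtColor(c["pixels"],cv2.COLOR_RGB2HSV)
    m=np.zeros(hsv.shape[:2],np.uint8); s=np.s_[bx[1]:bx[3],bx[0]:bx[2]]
    m[s]=cv2.inRange(hsv,(15,35,120),(32,160,255))[s]
    m=cv2.morphologyEx(m,cv2.MORPH_OPEN,np.ones((3,3)))
    k=max(cv2.findContours(m,0,1)[0],key=cv2.contourArea);r=cv2.minAreaRect(k)
    p=onz(c,cv2.boxPoints(r),.060); ct=p.mean(0); e=[p[1]-p[0],p[2]-p[1]]; e=max(e,key=np.linalg.norm)
    print(cv2.contourArea(k),r,ct.round(4),np.degrees(np.arctan2(e[1],e[0])).round(1),[np.linalg.norm(v).round(3) for v in(p[1]-p[0],p[2]-p[1])])
    q=np.array([.99,-.139,0]);y=np.array([.139,.99,0]);d=ct-[.5697,.0162,.060];print("pan frame",(d@q).round(4),(d@y).round(4))
    m[:]=0; C=c["pixels"].astype(int); m[s]=((C.min(2)>110)&(C.max(2)-C.min(2)<40))[s]*255
    k=max(cv2.findContours(cv2.morphologyEx(m,cv2.MORPH_CLOSE,np.ones((9,9))),0,1)[0],key=cv2.contourArea);r=cv2.minAreaRect(k)
    print("pan",r[1],onz(c,[r[0]],.077).round(4),cv2.boundingRect(k))
E
```

```text
clock: 15.25
ee_pos: [0.4613, -0.2534, 0.0779]
eef_rot: [[-0.984, 0.179, 0.001], [0.179, 0.984, -0.001], [-0.002, -0.001, -1.0]]
contact_force: [-0.4, -0.2, 5.2]
width: 0.189
grasp_force: 97.9
390.0 ((288.6723937988281, 298.0690002441406), (16.93853187561035, 26.12998390197754), 66.80140686035156) [ 0.6117 -0.0061  0.06  ] 175.5 [np.float64(0.061), np.float64(0.043)]
pan frame 0.0447 -0.0163
pan (71.0, 94.0) [[0.5922 0.0223 0.077 ]] (255, 265, 95, 72)
338.0 ((292.0294189453125, 206.38238525390625), (16.24988555908203, 23.525955200195312), 14.03624439239502) [ 0.6122 -0.0072  0.06  ] -5.4 [np.float64(0.06), np.float64(0.041)]
pan frame 0.0453 -0.0173
pan (61.39664840698242, 95.69049072265625) [[0.5991 0.0096 0.077 ]] (243, 170, 82, 92)
```

The manual's scale: shifts go in units of 25 mm and turns go in units of 0.2 rad. Converting my numbers, -0.02 m is -0.8, -0.01 m is -0.4.

```bash
python3 nudge.py '[[0,0,0,0,0],[0,0,0,0,0]]' 50; python3 nudge.py '[[0,0,-0.4,0,0],[0,0,-0.8,0,0],[0,0,-0.8,0,0]]' 50
python3 - <<'E'
from h import *
c=cam("wrist")
hsv=cv2.cvtColor(c["pixels"],cv2.COLOR_RGB2HSV)
m=cv2.inRange(hsv,(0,90,40),(18,255,200)); m=cv2.morphologyEx(m,cv2.MORPH_OPEN,np.ones((5,5)))
for k in cv2.findContours(m,0,1)[0]: 
  if cv2.contourArea(k)>200: print(cv2.minAreaRect(k),cv2.boundingRect(k))
E
```

```text
clock: 15.55
ee_pos: [0.4612, -0.2534, 0.0779]
eef_rot: [[-0.984, 0.179, 0.001], [0.179, 0.984, -0.001], [-0.001, -0.001, -1.0]]
contact_force: [-0.4, -0.4, 5.3]
width: 0.197
grasp_force: 98.0
clock: 15.85
ee_pos: [0.4614, -0.2529, 0.0984]
eef_rot: [[-0.984, 0.179, 0.002], [0.179, 0.984, -0.001], [-0.002, -0.0, -1.0]]
contact_force: [0.3, -0.0, -0.2]
width: 0.193
grasp_force: 97.8
((323.5, 310.5), (243.0, 73.0), 90.0) (287, 189, 74, 244)
```

```bash
cat > blade.py <<'E'
from h import *
import sys
# turner in tool frame from wrist+scene+top is awkward; report blade blob (grey bright) in scene near predicted place
def model(tipz=None,pitch=0,g=.165,ax=.013):
    """turner points in world from gripper pose; pitch = tip-down (deg) relative to blade flat; g=grip x behind origin"""
    s=ctrl.get_state(); R=np.array(s["eef_rot"]); p=np.array(s["ee_pos"])
    G=p-R[:,2]*ax; X=-R[:,0].copy(); X[2]=0; X/=np.linalg.norm(X); Z=np.array([0,0,1.]); Y=np.cross(Z,X)
    f=np.radians(pitch); u=X*np.cos(f)-Z*np.sin(f); n=X*np.sin(f)+Z*np.cos(f)
    O=G+u*g-n*(.0035+(g-.027)*.5317)
    return {"O":O,"tip":O+u*.029,"L":O+Y*.025,"R":O-Y*.025,"u":u,"n":n,"Y":Y,"heel":O-u*.029}
E
python3 - <<'E'
from blade import *
a=cam("scene");b=cam("top")
M=model()
print({k:M[k].round(4).tolist() for k in("O","tip")})
print("pred scene",proj(a,[M["O"]+M["n"]*.002]).round(1),"top",proj(b,[M["O"]+M["n"]*.002]).round(1))
for c,bx in((a,(205,195,270,250)),(b,(375,190,430,250))):
    C=c["pixels"][bx[1]:bx[3],bx[0]:bx[2]].astype(int)
    m=((C.min(2)>110)&(C.max(2)-C.min(2)<25)).astype(np.uint8)
    k=max(cv2.findContours(m,0,1)[0],key=cv2.contourArea); r=cv2.minAreaRect(k); print(np.array(r[0])+bx[:2],r[1])
E
```

```text
{'O': [0.6228, -0.2818, 0.0326], 'tip': [0.6513, -0.2869, 0.0326]}
pred scene [[235.4 222.1]] top [[400.8 219.1]]
[236.3119278  222.70642471] (15.13365650177002, 21.64687728881836)
[401.10581017 216.22821808] (20.03327178955078, 14.944433212280273)
```

```bash
python3 go.py .4583 .0681 .225 82
```

```text
delta [ 0.0595  0.3149 -0.1282] turn -0.04 dist 0.345 at [ 0.4604 -0.2522  0.0965] yang 79.7 t 16.0 j6 -2.03
```

To row units: 0.315 m is 12.6, 0.28 m is 11.2, -0.04 rad is -0.2.

```bash
python3 nudge.py '[[0,0,-1.6,0,0],[0,0,-3.2,0,0],[0,0,-4.8,0,0],[0.4,1.6,-5.12,0,0],[0.8,3.2,-5.12,-0.1,0],[1.2,4.8,-5.12,-0.2,0],[1.6,6.4,-5.12,-0.2,0],[1.8,8,-5.12,-0.2,0],[2,9.6,-5.12,-0.2,0],[2.2,11.2,-5.12,-0.2,0],[2.4,12.6,-5.12,-0.2,0],[2.4,12.6,-5.12,-0.2,0],[2.4,12.6,-5.12,-0.2,0]]'
python3 - <<'E'
from blade import *
a=cam("scene");b=cam("top"); M=model()
print({k:M[k].round(4).tolist() for k in("O","tip")}); P=[M["O"]+M["n"]*.002]
print("pred scene",proj(a,P).round(1),"top",proj(b,P).round(1))
save(a,"s5",(180,200,380,350),4); save(b,"t5",(220,150,340,270),5)
E
python3 go.py .4583 .0681 .122 82
```

```text
clock: 17.3
ee_pos: [0.4575, 0.0685, 0.2241]
eef_rot: [[-0.991, 0.137, -0.001], [0.137, 0.991, -0.0], [0.001, -0.0, -1.0]]
contact_force: [0.4, -0.3, -1.5]
width: 0.191
grasp_force: 97.8
{'O': [0.6211, 0.0442, 0.1605], 'tip': [0.6498, 0.0402, 0.1605]}
pred scene [[293.9 297.2]] top [[269.  187.5]]
delta [-0.0005  0.0009  0.1023] turn -0.001 dist 0.102 at [0.4577 0.0674 0.2243] yang 81.9 t 17.4 j6 -1.45
```

```bash
python3 nudge.py '[[0,0.04,1.6,0,0],[0,0.04,3.2,0,0],[0,0.04,4,0,0],[0,0.04,4,0,0],[-0.16,0.04,4,0,0],[-0.32,0.04,4,0,0],[-0.32,0.04,4,0,0]]'
python3 nudge.py '[[-0.16,0,0,0,0],[-0.16,0,0,0,0]]'
```

```text
clock: 18.1
ee_pos: [0.4675, 0.0674, 0.1268]
eef_rot: [[-0.99, 0.14, 0.002], [0.14, 0.99, -0.0], [-0.002, 0.0, -1.0]]
contact_force: [-1.2, -0.1, -2.1]
width: 0.191
grasp_force: 98.1
clock: 18.3
ee_pos: [0.4675, 0.0676, 0.125]
eef_rot: [[-0.99, 0.139, -0.008], [0.139, 0.99, 0.001], [0.008, -0.001, -1.0]]
contact_force: [-13.2, 0.9, 5.9]
width: 0.194
grasp_force: 97.9
```

To row units: -0.032 m is -1.28, -0.024 m is -0.96.

```bash
python3 nudge.py '[[-0.16,0,-0.32,0,0],[-0.32,0,-0.64,0,0],[-0.48,0,-0.96,0,0],[-0.64,0,-1.28,0,0],[-0.64,0,-1.28,0,0]]'
```

```text
clock: 18.8
ee_pos: [0.486, 0.0654, 0.1583]
eef_rot: [[-0.99, 0.139, -0.0], [0.139, 0.99, 0.001], [0.001, 0.001, -1.0]]
contact_force: [-6.3, 1.7, -0.4]
width: 0.19
grasp_force: 94.0
```

```bash
python3 nudge.py '[[0.8,0,0,0,0],[1.6,0,-0.8,0,0],[2.8,-0.4,-0.8,0,0],[3.52,-1.2,-0.8,0,0],[3.52,-2.32,-0.8,0,0],[3.52,-2.32,-0.8,0,0],[3.52,-2.32,-0.8,0,0]]'
cat > pf.py <<'E'
from h import *
s=ctrl.get_state();p=np.array(s["ee_pos"])-[.5697,.0162,0]
print("TCP pan x,y,z",np.round([p[0]*.99-p[1]*.139,p[0]*.139+p[1]*.99,p[2]],4),"F",np.round(s["contact_force"],1),"t",round(s["clock"],2))
def cake(a=None):
    out=[]
    for n,bx in(("scene",(255,265,350,345)),("top",(235,165,325,270))):
        c=cam(n);hsv=cv2.cvtColor(c["pixels"],cv2.COLOR_RGB2HSV);m=np.zeros(hsv.shape[:2],np.uint8);s=np.s_[bx[1]:bx[3],bx[0]:bx[2]]
        m[s]=cv2.inRange(hsv,(12,35,100),(32,170,255))[s];m=cv2.morphologyEx(m,cv2.MORPH_OPEN,np.ones((3,3)))
        ks=cv2.findContours(m,0,1)[0]
        if not ks: print(n,"none");continue
        k=max(ks,key=cv2.contourArea);r=cv2.minAreaRect(k);P=onz(c,k.reshape(-1,2),.060)-[.5697,.0162,0]
        X=P@[.99,-.139,0];Y=P@[.139,.99,0];print(n,cv2.contourArea(k),"pan x %.3f..%.3f y %.3f..%.3f (at z .06)"%(X.min(),X.max(),Y.min(),Y.max()),np.round(r[0],1).tolist())
        out.append((c,r[0]))
    if len(out)==2: print("tri centre",np.round(tri(out[0][0],[out[0][1]],out[1][0],[out[1][1]]),3))
if __name__=="__main__": cake()
E
python3 pf.py
```

```text
clock: 19.5
ee_pos: [0.3913, 0.0195, 0.1774]
eef_rot: [[-0.99, 0.141, 0.003], [0.141, 0.99, -0.0], [-0.003, 0.0, -1.0]]
contact_force: [0.5, 0.2, -0.7]
width: 0.196
grasp_force: 94.2
TCP pan x,y,z [-0.177  -0.0216  0.1774] F [ 0.5  0.2 -0.7] t 19.5
scene 397.0 pan x 0.014..0.076 y -0.038..0.006 (at z .06) [288.6, 298.2]
top 568.5 pan x -0.002..0.149 y 0.011..0.146 (at z .06) [255.1, 176.1]
tri centre [[0.635 0.068 0.21  0.016]]
```

```bash
python3 nudge.py '[[0,0.2,0.6,0,0],[0,0.2,0.96,0,0],[0,0.2,1.12,0,0],[0,0.2,1.2,0,0],[0,0.2,1.2,0,0]]';python3 pf.py | head -2
```

```text
clock: 20.1
ee_pos: [0.3913, 0.0249, 0.1467]
eef_rot: [[-0.99, 0.139, -0.0], [0.139, 0.99, -0.0], [0.0, -0.0, -1.0]]
contact_force: [0.7, -0.2, -1.4]
width: 0.191
grasp_force: 94.2
TCP pan x,y,z [-0.1778 -0.0162  0.1467] F [ 0.7 -0.2 -1.4] t 20.1
scene 395.0 pan x 0.015..0.076 y -0.038..0.006 (at z .06) [288.4, 298.2]
```

```bash
python3 nudge.py '[[0,0,0.08,0,0],[0,0,0.12,0,0],[0,0,0.12,0,0]]'; python3 nudge.py '[[0,0,0.08,0,0],[0,0,0.12,0,0],[0,0,0.12,0,0]]'
```

```text
clock: 20.5
ee_pos: [0.3913, 0.0248, 0.1438]
eef_rot: [[-0.99, 0.139, 0.0], [0.139, 0.99, -0.0], [-0.0, -0.0, -1.0]]
contact_force: [-0.7, 0.1, -2.1]
width: 0.193
grasp_force: 94.1
clock: 20.8
ee_pos: [0.3915, 0.0248, 0.1409]
eef_rot: [[-0.99, 0.139, 0.0], [0.139, 0.99, -0.0], [-0.0, -0.0, -1.0]]
contact_force: [-0.7, -0.1, 0.2]
width: 0.191
grasp_force: 93.8
```

To row units: -0.03 m is -1.2, -0.02 m is -0.8.

```bash
python3 nudge.py '[[-0.4,0,0.04,0,0],[-0.8,0,0.04,0,0],[-1.2,0,0.04,0,0],[-1.2,0,0.04,0,0]]';python3 pf.py|head -2; python3 nudge.py '[[-0.4,0,0,0,0],[-0.8,0,0,0,0],[-0.8,0,0,0,0]]';python3 pf.py|head -2
```

```text
clock: 21.2
ee_pos: [0.4221, 0.0204, 0.1403]
eef_rot: [[-0.99, 0.139, 0.001], [0.139, 0.99, -0.0], [-0.001, -0.0, -1.0]]
contact_force: [0.7, 0.2, -0.1]
width: 0.197
grasp_force: 94.1
TCP pan x,y,z [-0.1467 -0.0163  0.1403] F [ 0.7  0.2 -0.1] t 21.2
scene 397.0 pan x 0.023..0.084 y -0.039..0.004 (at z .06) [284.9, 298.7]
clock: 21.6
ee_pos: [0.4422, 0.0176, 0.1401]
eef_rot: [[-0.99, 0.139, 0.001], [0.139, 0.99, -0.0], [-0.001, 0.0, -1.0]]
contact_force: [-0.0, -0.7, -0.4]
width: 0.192
grasp_force: 94.2
TCP pan x,y,z [-0.1265 -0.0163  0.1401] F [-0.  -0.7 -0.4] t 21.6
scene 391.0 pan x 0.023..0.084 y -0.040..0.003 (at z .06) [284.7, 298.6]
```

To row units: -0.024 m is -0.96, -0.02 m is -0.8.

```bash
python3 nudge.py '[[-0.4,0,0,0,0],[-0.8,0,0,0,0],[-0.96,0,0,0,0],[-0.96,0,0,0,0]]';python3 pf.py|head -2; python3 nudge.py '[[-0.16,0,0,0,0],[-0.24,0,0,0,0],[-0.24,0,0,0,0]]';python3 pf.py|head -2
```

```text
clock: 22.1
ee_pos: [0.4655, 0.0144, 0.1398]
eef_rot: [[-0.99, 0.139, 0.001], [0.139, 0.99, -0.0], [-0.001, -0.0, -1.0]]
contact_force: [1.1, -1.4, 0.2]
width: 0.196
grasp_force: 94.3
TCP pan x,y,z [-0.1029 -0.0163  0.1398] F [ 1.1 -1.4  0.2] t 22.1
scene 406.5 pan x 0.022..0.084 y -0.042..0.003 (at z .06) [284.9, 298.1]
clock: 22.5
ee_pos: [0.4673, 0.0142, 0.1393]
eef_rot: [[-0.99, 0.139, -0.01], [0.139, 0.99, 0.001], [0.01, -0.0, -1.0]]
contact_force: [-12.8, 0.9, 7.6]
width: 0.196
grasp_force: 94.8
TCP pan x,y,z [-0.1011 -0.0162  0.1393] F [-12.8   0.9   7.6] t 22.5
scene 399.0 pan x 0.023..0.084 y -0.042..0.003 (at z .06) [284.6, 298.3]
```

To row units: -0.047 m is -1.88, -0.039 m is -1.56.

```bash
python3 nudge.py '[[-0.2,0,-0.32,0,0],[-0.4,0,-0.64,0,0],[-0.6,0,-0.92,0,0],[-0.88,0,-1.24,0,0],[-1.16,0,-1.56,0,0],[-1.44,0,-1.88,0,0],[-1.44,0,-1.88,0,0]]';python3 pf.py|head -2; python3 nudge.py '[[-0.32,0,-0.28,0,0],[-0.64,0,-0.56,0,0],[-0.96,0,-0.8,0,0],[-0.96,0,-0.8,0,0]]';python3 pf.py|head -2
```

```text
clock: 23.3
ee_pos: [0.5082, 0.0084, 0.1888]
eef_rot: [[-0.99, 0.139, 0.004], [0.139, 0.99, -0.0], [-0.004, 0.0, -1.0]]
contact_force: [-1.3, 0.3, -2.0]
width: 0.195
grasp_force: 83.1
TCP pan x,y,z [-0.0598 -0.0163  0.1888] F [-1.3  0.3 -2. ] t 23.3
scene 384.5 pan x 0.025..0.085 y -0.058..-0.007 (at z .06) [281.8, 293.8]
clock: 23.8
ee_pos: [0.532, 0.005, 0.2085]
eef_rot: [[-0.99, 0.139, 0.004], [0.139, 0.99, -0.0], [-0.004, 0.0, -1.0]]
contact_force: [-0.6, 0.1, -1.5]
width: 0.194
grasp_force: 73.6
TCP pan x,y,z [-0.0358 -0.0163  0.2085] F [-0.6  0.1 -1.5] t 23.8
scene 365.0 pan x 0.029..0.085 y -0.061..-0.005 (at z .06) [281.1, 293.9]
```

```bash
python3 nudge.py '[[0,0,-0.04,0,0],[0,0,-0.12,0,0],[0,0,-0.2,0,0],[0,0,-0.24,0,0],[0.04,0,-0.24,0,0],[0.12,0,-0.24,0,0],[0.28,0,-0.24,0,0],[0.52,0,-0.24,0,0],[0.84,0,-0.24,0,0],[1.16,0,-0.24,0,0],[1.48,0,-0.24,0,0],[1.8,0,-0.24,0,0],[2.12,0,-0.24,0,0],[2.44,0,-0.24,0,0],[2.68,0,-0.24,0,0],[2.84,0,-0.24,0,0],[2.92,0,-0.24,0,0],[2.92,0,-0.24,0,0]]';python3 pf.py
```

```text
clock: 25.7
ee_pos: [0.4576, 0.0155, 0.2129]
eef_rot: [[-0.99, 0.139, 0.0], [0.139, 0.99, -0.0], [-0.0, -0.0, -1.0]]
contact_force: [0.4, -0.1, -1.8]
width: 0.193
grasp_force: 73.8
TCP pan x,y,z [-0.1109 -0.0163  0.2129] F [ 0.4 -0.1 -1.8] t 25.7
scene 390.5 pan x -0.041..0.022 y -0.059..-0.007 (at z .06) [307.7, 283.8]
top 353.5 pan x 0.115..0.171 y -0.079..-0.007 (at z .06) [311.0, 175.0]
tri centre [[ 0.619 -0.007  0.18   0.112]]
```

```bash
python3 nudge.py '[[0,0,0.04,0,0],[0,0,0.12,0,0],[0,0,0.2,0,0],[0,0,0.2,0,0]]';python3 pf.py|head -2; python3 nudge.py '[[1.2,0,0,0,0],[1.2,0,0,0,0]]';python3 pf.py|head -2
python3 - <<'E'
from h import *
a=cam("scene"); save(a,"c1",(250,240,370,330),6)
E
```

```text
clock: 26.2
ee_pos: [0.4574, 0.0155, 0.2072]
eef_rot: [[-0.99, 0.139, -0.001], [0.139, 0.99, 0.0], [0.001, -0.0, -1.0]]
contact_force: [-0.0, -0.1, -1.9]
width: 0.193
grasp_force: 73.9
TCP pan x,y,z [-0.1111 -0.0163  0.2072] F [-0.  -0.1 -1.9] t 26.2
scene 394.0 pan x -0.040..0.022 y -0.057..-0.004 (at z .06) [307.9, 285.1]
clock: 26.5
ee_pos: [0.4262, 0.0201, 0.2072]
eef_rot: [[-0.99, 0.139, -0.002], [0.139, 0.99, 0.0], [0.002, 0.0, -1.0]]
contact_force: [0.4, 0.3, -1.7]
width: 0.193
grasp_force: 73.6
TCP pan x,y,z [-0.1426 -0.0161  0.2072] F [ 0.4  0.3 -1.7] t 26.5
scene 394.0 pan x -0.039..0.024 y -0.051..-0.001 (at z .06) [308.2, 286.9]
```

View pics/c1.png

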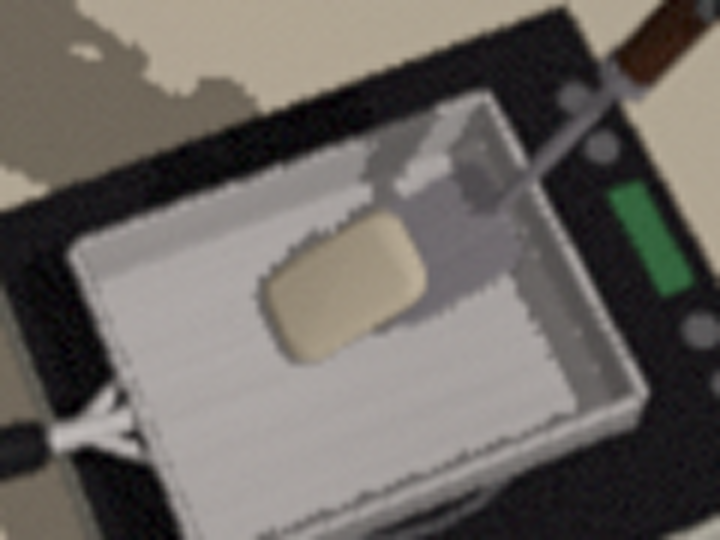

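```bash
python3 nudge.py '[[0.56,0,0,0,0],[0.56,0,0,0,0]]';python3 pf.py|head -2
```

```text
clock: 26.85
ee_pos: [0.4141, 0.0216, 0.208]
eef_rot: [[-0.99, 0.139, 0.0], [0.139, 0.99, -0.0], [-0.0, 0.0, -1.0]]
contact_force: [0.5, 1.0, -1.1]
width: 0.194
grasp_force: 74.0
TCP pan x,y,z [-0.1548 -0.0162  0.208 ] F [ 0.5  1.  -1.1] t 26.85
scene 394.0 pan x -0.037..0.027 y -0.048..-0.001 (at z .06) [307.3, 287.7]
```

To row units: -0.003 m is -0.12, -0.001 m is -0.04.

```bash
python3 nudge.py '[[-0.04,0,-0.16,0,0],[-0.12,0,-0.36,0,0],[-0.2,0,-0.56,0,0],[-0.2,0,-0.56,0,0]]';python3 pf.py|head -2
```

```text
clock: 27.35
ee_pos: [0.4201, 0.0208, 0.2232]
eef_rot: [[-0.99, 0.139, 0.002], [0.139, 0.99, -0.0], [-0.002, 0.0, -1.0]]
contact_force: [1.0, 0.0, -1.6]
width: 0.194
grasp_force: 73.8
TCP pan x,y,z [-0.1488 -0.0163  0.2232] F [ 1.   0.  -1.6] t 27.35
scene 373.5 pan x -0.031..0.029 y -0.054..-0.002 (at z .06) [305.1, 287.1]
```

```bash
python3 nudge.py '[[-0.08,0,-0.24,0,0],[-0.2,0,-0.44,0,0],[-0.44,0,-0.72,0,0],[-0.64,0,-0.88,0,0],[-0.64,0,-0.88,0,0]]';python3 pf.py|head -2
```

```text
clock: 27.95
ee_pos: [0.436, 0.0185, 0.245]
eef_rot: [[-0.99, 0.139, 0.002], [0.139, 0.99, -0.0], [-0.002, -0.0, -1.0]]
contact_force: [-0.2, 1.0, -1.4]
width: 0.193
grasp_force: 73.9
TCP pan x,y,z [-0.1327 -0.0163  0.245 ] F [-0.2  1.  -1.4] t 27.95
scene 270.5 pan x -0.016..0.031 y -0.061..-0.004 (at z .06) [301.3, 287.2]
```

```bash
python3 nudge.py '[[-0.2,0,-0.12,0,0],[-0.4,0,-0.2,0,0],[-0.72,0,-0.32,0,0],[-0.96,0,-0.36,0,0],[-1.2,0,-0.36,0,0],[-1.2,0,-0.36,0,0]]';python3 pf.py|head -2
```

```text
clock: 28.65
ee_pos: [0.4652, 0.0144, 0.2527]
eef_rot: [[-0.99, 0.139, -0.0], [0.139, 0.99, 0.0], [0.0, -0.0, -1.0]]
contact_force: [-0.0, -0.8, -1.1]
width: 0.192
grasp_force: 73.9
TCP pan x,y,z [-0.1032 -0.0163  0.2527] F [-0.  -0.8 -1.1] t 28.65
scene 226.0 pan x 0.122..0.151 y 0.005..0.070 (at z .06) [261.5, 331.5]
```

```bash
cat > cake2.py <<'E'
from h import *
# any coloured (non grey) blob inside the pan
for n in("scene","top"):
    c=cam(n);poly=proj(c,[[.5697+.99*x+.139*y,.0162-.139*x+.99*y,.060] for x,y in((.08,.065),(.08,-.065),(-.08,-.065),(-.08,.065))]).astype(np.int32)
    m=np.zeros((480,640),np.uint8);cv2.fillPoly(m,[poly],255)
    C=c["pixels"].astype(int);g=((C[...,0]-C[...,2]>22)&(m>0)).astype(np.uint8)
    g=cv2.morphologyEx(g,cv2.MORPH_CLOSE,np.ones((5,5)))
    for k in cv2.findContours(g,0,1)[0]:
        if cv2.contourArea(k)<60: continue
        P=onz(c,k.reshape(-1,2),.060)-[.5697,.0162,0];X=P@[.99,-.139,0];Y=P@[.139,.99,0]
        mk=np.zeros_like(m);cv2.drawContours(mk,[k],-1,255,-1);r=cv2.minAreaRect(k)
        print(n,cv2.contourArea(k),"x %.3f..%.3f y %.3f..%.3f"%(X.min(),X.max(),Y.min(),Y.max()),"rgb",np.round(cv2.mean(c["pixels"],mk)[:3]),"sd",c["pixels"][mk>0].std(0).round(),np.round(onz(c,cv2.boxPoints(r),.06).std(0),3))
E
python3 cake2.py
```

```text
scene 103.0 x 0.026..0.041 y -0.067..-0.005 rgb [153. 140. 121.] sd [22. 23. 22.] [0.007 0.031 0.   ]
top 1894.0 x -0.081..0.079 y -0.040..0.067 rgb [89. 53. 48.] sd [24. 22. 19.] [0.08  0.054 0.   ]
```

```bash
python3 nudge.py '[[-0.24,0,0,0,0],[-0.48,0,0,0,0],[-0.72,0,0.04,0,0],[-0.72,0,0.04,0,0]]';python3 cake2.py|head -1;  python3 nudge.py '[[-0.24,0,0.04,0,0],[-0.48,0,0.08,0,0],[-0.48,0,0.08,0,0]]';python3 cake2.py|head -1
```

```text
clock: 29.25
ee_pos: [0.483, 0.0119, 0.2516]
eef_rot: [[-0.99, 0.139, -0.0], [0.139, 0.99, 0.0], [0.0, -0.0, -1.0]]
contact_force: [-0.8, 0.4, -1.8]
width: 0.191
grasp_force: 73.9
scene 311.5 x 0.030..0.081 y -0.054..-0.003 rgb [163. 146. 123.] sd [32. 35. 38.] [0.028 0.022 0.   ]
clock: 29.65
ee_pos: [0.4948, 0.0102, 0.2496]
eef_rot: [[-0.99, 0.139, -0.0], [0.139, 0.99, 0.0], [0.0, -0.0, -1.0]]
contact_force: [-0.0, 0.1, -0.8]
width: 0.195
grasp_force: 73.9
scene 267.0 x 0.030..0.081 y -0.053..-0.003 rgb [159. 144. 122.] sd [35. 38. 39.] [0.028 0.022 0.   ]
```

```bash
python3 nudge.py '[[0.4,0,-0.4,0,0],[1.6,0,-1.2,0,0],[2.4,0,-1.2,0,0],[2.4,0,-1.2,0,0]]'; sed -i 's/(.08,.065),(.08,-.065)/(.1,.065),(.1,-.065)/' cake2.py; python3 cake2.py
```

```text
clock: 30.15
ee_pos: [0.434, 0.019, 0.2809]
eef_rot: [[-0.99, 0.139, 0.002], [0.139, 0.99, -0.0], [-0.002, 0.0, -1.0]]
contact_force: [-0.4, -0.7, -1.6]
width: 0.193
grasp_force: 73.7
scene 343.5 x 0.030..0.085 y -0.052..-0.003 rgb [171. 154. 129.] sd [14. 21. 28.] [0.028 0.022 0.   ]
top 1748.0 x -0.081..0.094 y -0.043..0.068 rgb [108.  76.  66.] sd [47. 54. 45.] [0.088 0.056 0.   ]
```

```bash
python3 nudge.py '[[-1.2,0,0,0,0],[-2.4,0,0,0,0],[-3.2,0,0.4,0,0],[-3.24,0,1.4,0,0],[-3.24,0,1.84,0,0],[-3.24,0,1.84,0,0]]'; python3 cake2.py|head -1; python3 nudge.py '[[0,0,0.16,0,0],[0,0,0.32,0,0],[0,0,0.32,0,0]]'; python3 cake2.py|head -1
```

```text
clock: 30.85
ee_pos: [0.5138, 0.0075, 0.2305]
eef_rot: [[-0.99, 0.139, -0.006], [0.139, 0.99, 0.001], [0.006, -0.0, -1.0]]
contact_force: [-0.4, 0.6, -2.4]
width: 0.194
grasp_force: 74.2
scene 129.0 x 0.030..0.085 y -0.052..-0.003 rgb [163. 151. 132.] sd [29. 29. 28.] [0.027 0.022 0.   ]
clock: 31.25
ee_pos: [0.5149, 0.0074, 0.2257]
eef_rot: [[-0.99, 0.139, 0.0], [0.139, 0.99, -0.0], [-0.0, -0.0, -1.0]]
contact_force: [0.1, 0.2, -2.0]
width: 0.194
grasp_force: 74.1
scene 100.0 x 0.030..0.085 y -0.054..-0.003 rgb [169. 156. 137.] sd [23. 23. 21.] [0.024 0.028 0.   ]
```

To row units: 0.003 m is 0.12.

```bash
python3 nudge.py '[[0,0,0.12,0,0],[0,0,0.12,0,0]]'; python3 nudge.py '[[0,0,0.12,0,0],[0,0,0.12,0,0]]';python3 nudge.py '[[0,0,0.12,0,0],[0,0,0.12,0,0]]'; python3 cake2.py|head -1
```

```text
clock: 31.55
ee_pos: [0.5149, 0.0074, 0.2225]
eef_rot: [[-0.99, 0.139, -0.0], [0.139, 0.99, 0.0], [0.0, -0.0, -1.0]]
contact_force: [0.4, 0.2, -1.2]
width: 0.193
grasp_force: 74.1
clock: 31.75
ee_pos: [0.5145, 0.0075, 0.2201]
eef_rot: [[-0.99, 0.139, -0.002], [0.139, 0.99, 0.0], [0.002, -0.0, -1.0]]
contact_force: [-4.3, 0.3, 3.5]
width: 0.192
grasp_force: 74.5
clock: 31.95
ee_pos: [0.5138, 0.0078, 0.2187]
eef_rot: [[-0.99, 0.139, -0.004], [0.139, 0.99, 0.001], [0.004, 0.0, -1.0]]
contact_force: [-12.2, 1.1, 11.9]
width: 0.191
grasp_force: 75.3
scene 76.0 x 0.071..0.085 y -0.053..-0.010 rgb [169. 157. 136.] sd [18. 18. 16.] [0.008 0.021 0.   ]
```

To row units: 0.018 m is 0.72, 0.014 m is 0.56.

```bash
python3 nudge.py '[[0.12,0,0.04,0,0],[0.24,0,0.04,0,0],[0.4,0,0.04,0,0],[0.56,0,0.04,0,0],[0.72,0,0.04,0,0],[0.72,0,0.04,0,0]]';python3 nudge.py '[[0,0,-0.4,0,0],[0.8,0,-1.6,0,0],[2.4,0,-2,0,0],[3.6,0,-2,0,0],[3.6,0,-2,0,0]]'; python3 cake2.py|head -1
```

```text
clock: 32.65
ee_pos: [0.4966, 0.01, 0.2153]
eef_rot: [[-0.99, 0.139, -0.001], [0.139, 0.99, 0.0], [0.001, -0.0, -1.0]]
contact_force: [0.6, 0.3, -1.5]
width: 0.194
grasp_force: 74.2
clock: 33.15
ee_pos: [0.4067, 0.0228, 0.2674]
eef_rot: [[-0.99, 0.139, 0.003], [0.139, 0.99, -0.0], [-0.003, 0.0, -1.0]]
contact_force: [1.1, 0.6, -1.0]
width: 0.195
grasp_force: 73.6
scene 343.5 x 0.030..0.085 y -0.052..-0.003 rgb [170. 153. 128.] sd [14. 21. 28.] [0.028 0.022 0.   ]
```

The manual's scale: shifts go in units of 25 mm and turns go in units of 0.2 rad. Converting my numbers, -0.2 m is -8, -0.15 m is -6.

```bash
python3 nudge.py '[[0.8,-2,-0.8,0,0],[0.8,-4,-0.8,0,0],[0.8,-6,-0.8,0,0],[0.8,-8,-0.8,0,0],[0.8,-8,-0.8,0,0]]'; sed -i 's/r=cv2.minAreaRect(k)$/r=cv2.minAreaRect(k); Q.append((c,k.reshape(-1,2),X,Y))/; s/^for n in/Q=[]\nfor n in/' cake2.py; cat >> cake2.py <<'E'
print(len(Q))
if len(Q)==2:
    f=lambda q:np.array([q[1][np.argmin(q[2]+q[3])],q[1][np.argmin(q[2]-q[3])],q[1][np.argmax(q[2]-q[3])],q[1][np.argmax(q[2]+q[3])]],float)
    t=tri(Q[0][0],f(Q[0]),Q[1][0],f(Q[1])); w=t[:,:3]-[.5697,.0162,.051]
    print("corners nearR nearL farR farL: pan x,y,z,err\n",np.c_[w@[.99,-.139,0],w@[.139,.99,0],w[:,2],t[:,3]].round(4))
E
python3 cake2.py
```

```text
clock: 33.75
ee_pos: [0.3598, -0.1776, 0.2858]
eef_rot: [[-0.989, 0.147, -0.001], [0.147, 0.989, -0.001], [0.001, -0.001, -1.0]]
contact_force: [0.8, -0.0, -1.5]
width: 0.194
grasp_force: 74.1
scene 339.5 x 0.030..0.085 y -0.051..-0.003 rgb [163. 146. 122.] sd [14. 20. 27.] [0.028 0.022 0.   ]
top 353.0 x 0.031..0.094 y -0.042..-0.001 rgb [194. 177. 148.] sd [22. 30. 37.] [0.031 0.021 0.   ]
2
corners nearR nearL farR farL: pan x,y,z,err
 [[ 0.0336 -0.0403  0.0078  0.002 ]
 [ 0.0332 -0.0074  0.0064  0.0009]
 [ 0.0838 -0.0391  0.0327  0.0025]
 [ 0.0824 -0.0051  0.0288  0.0011]]
```

```bash
cat > tip.py <<'E'
from blade import *
M=model(pitch=33); print("pred tip",M["tip"].round(3),"heel",M["heel"].round(3))
for n in("scene","top"):
    c=cam(n); q=proj(c,[M["tip"],M["heel"],M["O"]]); print(n,"pred tip/heel/O",q.round(0).tolist())
    x,y=q[2].astype(int); bx=np.array([max(x-40,0),max(y-40,0),x+40,y+40]); C=c["pixels"][bx[1]:bx[3],bx[0]:bx[2]].astype(int)
    m=((C[...,0]-C[...,2]<14)&(C.min(2)>70)).astype(np.uint8); m=cv2.morphologyEx(m,cv2.MORPH_OPEN,np.ones((3,3)))
    for k in cv2.findContours(m,0,1)[0]:
        if cv2.contourArea(k)>40: r=cv2.minAreaRect(k);print(cv2.contourArea(k),(cv2.boxPoints(r)+bx[:2]).round(0).tolist())
E
python3 tip.py
```

```text
pred tip [ 0.48  -0.192  0.128] heel [ 0.432 -0.185  0.16 ]
scene pred tip/heel/O [[298.0, 202.0], [317.0, 188.0], [307.0, 195.0]]
274.5 [[265.0, 214.0], [301.0, 203.0], [304.0, 212.0], [267.0, 223.0]]
430.5 [[290.0, 192.0], [309.0, 176.0], [327.0, 197.0], [308.0, 213.0]]
top pred tip/heel/O [[363.0, 263.0], [359.0, 282.0], [361.0, 272.0]]
311.0 [[381.0, 269.0], [390.0, 239.0], [402.0, 242.0], [393.0, 273.0]]
```

```bash
python3 go.py .5255 .0002 .27 82
```

```text
delta [-0.139   0.1938  0.0158] turn 0.0 dist 0.239 at [ 0.3609 -0.1724  0.2857] yang 82.0 t 33.95 j6 -2.06
```

To row units: 0.194 m is 7.76, 0.17 m is 6.8.

```bash
python3 nudge.py '[[-0.8,2,0,0,0],[-2,3.6,0,0,0],[-3.2,5.2,0,0,0],[-4.4,6.8,0,0,0],[-5.56,7.76,0,0,0],[-5.56,7.76,0.6,0,0],[-5.56,7.76,1,0,0],[-5.56,7.76,1.2,0,0],[-5.56,7.76,1.2,0,0]]'; python3 nudge.py '[[0,0,0.16,0,0],[0,0,0.24,0,0],[0,0,0.24,0,0]]';python3 nudge.py '[[0,0,0.12,0,0],[0,0,0.2,0,0],[0,0,0.2,0,0]]'
```

```text
clock: 34.85
ee_pos: [0.5239, 0.0001, 0.2545]
eef_rot: [[-0.99, 0.139, -0.002], [0.139, 0.99, 0.0], [0.002, -0.0, -1.0]]
contact_force: [-0.9, -0.3, -2.2]
width: 0.192
grasp_force: 74.0
clock: 35.15
ee_pos: [0.5249, -0.0005, 0.25]
eef_rot: [[-0.99, 0.14, 0.0], [0.14, 0.99, -0.0], [-0.0, 0.0, -1.0]]
contact_force: [-0.5, -0.2, -0.7]
width: 0.196
grasp_force: 74.0
clock: 35.45
ee_pos: [0.5249, -0.0001, 0.2443]
eef_rot: [[-0.99, 0.139, -0.001], [0.139, 0.99, 0.0], [0.001, -0.0, -1.0]]
contact_force: [-0.1, -0.4, -0.6]
width: 0.192
grasp_force: 74.0
```

To row units: 0.003 m is 0.12.

```bash
python3 nudge.py '[[0,0,0.12,0,0],[0,0,0.12,0,0]]';python3 nudge.py '[[0.08,0,0.16,0,0],[0.08,0,0.16,0,0]]'; python3 cake2.py|head -1; python3 nudge.py '[[0.12,0,0.16,0,0],[0.12,0,0.16,0,0]]';python3 cake2.py|head -1
```

```text
clock: 35.65
ee_pos: [0.525, -0.0, 0.2413]
eef_rot: [[-0.99, 0.139, -0.001], [0.139, 0.99, 0.0], [0.001, 0.0, -1.0]]
contact_force: [-0.7, -0.0, -1.5]
width: 0.193
grasp_force: 74.0
clock: 35.85
ee_pos: [0.5227, 0.0003, 0.237]
eef_rot: [[-0.99, 0.139, -0.001], [0.139, 0.99, 0.0], [0.001, 0.0, -1.0]]
contact_force: [-1.1, 0.7, -1.1]
width: 0.195
grasp_force: 74.0
scene 139.5 x 0.030..0.085 y -0.048..-0.003 rgb [173. 159. 137.] sd [26. 27. 28.] [0.026 0.021 0.   ]
clock: 36.15
ee_pos: [0.5196, 0.0007, 0.2331]
eef_rot: [[-0.99, 0.139, -0.001], [0.139, 0.99, 0.0], [0.001, 0.0, -1.0]]
contact_force: [-0.0, -0.1, -1.5]
width: 0.194
grasp_force: 74.0
scene 137.0 x 0.030..0.085 y -0.050..-0.003 rgb [168. 155. 134.] sd [27. 27. 27.] [0.026 0.023 0.   ]
```

```bash
python3 nudge.py '[[0,0,0.12,0,0],[0,0,0.16,0,0]]';python3 nudge.py '[[0,0,0.12,0,0],[0,0,0.16,0,0]]'; python3 nudge.py '[[0,0,0.12,0,0],[0,0,0.12,0,0]]';python3 cake2.py|head -1
```

```text
clock: 36.45
ee_pos: [0.5201, 0.0006, 0.2295]
eef_rot: [[-0.99, 0.139, -0.0], [0.139, 0.99, 0.0], [0.0, -0.0, -1.0]]
contact_force: [-0.0, 0.2, -0.8]
width: 0.197
grasp_force: 74.0
clock: 36.65
ee_pos: [0.52, 0.0007, 0.2253]
eef_rot: [[-0.99, 0.139, -0.001], [0.139, 0.99, 0.0], [0.001, -0.0, -1.0]]
contact_force: [0.2, 0.1, -1.6]
width: 0.195
grasp_force: 74.0
clock: 36.85
ee_pos: [0.5197, 0.0008, 0.2229]
eef_rot: [[-0.99, 0.139, -0.002], [0.139, 0.99, 0.0], [0.002, 0.0, -1.0]]
contact_force: [-2.5, 0.7, 2.7]
width: 0.194
grasp_force: 74.3
scene 105.5 x 0.030..0.085 y -0.050..-0.003 rgb [174. 161. 142.] sd [19. 19. 17.] [0.026 0.024 0.   ]
```

```bash
python3 - <<'E'
from blade import *
M=model(pitch=33); c=cam("scene")
T=[M["tip"]+s*M["Y"]*.019 for s in(1,-1)]+[M["tip"]-M["u"]*.006+s*M["Y"]*.025 for s in(1,-1)]
q=proj(c,T).round(0).astype(int); print(q.tolist(), M["tip"].round(4))
w=lambda x,y,z:[.5697+.99*x+.139*y,.0162-.139*x+.99*y,z]
print("rim back corners",proj(c,[w(.086,.07,.077),w(.086,-.07,.077)]).round(0).tolist(),"floor",proj(c,[w(.0825,.067,.051),w(.0825,-.067,.051)]).round(0).tolist())
C=c["pixels"].astype(int)[270:322,258:318]
for j,r in enumerate(C):
    print(270+j,"".join("X" if [258+i,270+j] in q.tolist() else ("c" if p[0]-p[2]>22 and p.min()>60 else "0123456789"[min(9,p.sum()//77)]) for i,p in enumerate(r)))
E
```

```text
[[279, 306], [273, 292], [281, 307], [274, 289]] [ 0.6398 -0.0161  0.0661]
rim back corners [[284.0, 335.0], [263.0, 281.0]] floor [[286.0, 337.0], [266.0, 287.0]]
270 cccc32210000000110100011000113445555555555553334455566666666
271 cc3210000000000001000100112345665555555555543344566666666666
272 211000000000000100100011244565555555555555433446666666666666
273 000000000000001011011123466555555555555554334456666666666666
274 000000000000000001122334455555555555555543344566666666666666
275 000000000000001112333444555554445555555533445666666666666666
276 001000000001133333334445555543333455665334456666666666666666
277 011000001123455554444555554433333456654345566666666666666666
278 001000123445655554455555444433333356643445666666666666666666
279 110113445655555554455544444443333345434466666666666666666666
280 000135665555555434455444444443333333334566666666666666666666
281 001255555555555334544444444443333323345666666666666666666666
282 001365555555543344444444444444333333456666666666666666666666
283 001356555554333344444444444444333334566666666666666666666666
284 0002465554333334444444
[... 1743 characters left out ...]
66653465666666666666666666666666666666666666666666
312 577777766666421355566666666666666666666666666666666666666666
313 577766566666544246666666666666666666666666666666666666666666
314 366553224566666345666666666666666666666666666666666666666666
315 244210001124566445666666666666666666666666666666666666666666
316 233200000001223345666666666666666666666666666666666666666666
317 333310010000001123565666666666666666666666666666666666666666
318 433321100000000002466666666666666666666666666666666666666666
319 443331010000000001356666666666666666666666666666666666666665
320 433332100000000000146666666666666666666666666666666666665544
321 4c3332100000000000135566666666666666666666666666666655554445
```

To row units: 0.013 m is 0.52, 0.012 m is 0.48.

```bash
python3 nudge.py '[[0,0,0.12,0,0],[0.12,0,0.24,0,0],[0.24,0,0.36,0,0],[0.36,0,0.44,0,0],[0.48,0,0.52,0,0],[0.48,0,0.52,0,0]]';python3 cake2.py|head -1; python3 nudge.py '[[0.12,0,0.08,0,0],[0.24,0,0.16,0,0],[0.24,0,0.16,0,0]]'; python3 cake2.py|head -1
```

```text
clock: 37.6
ee_pos: [0.5084, 0.0024, 0.2113]
eef_rot: [[-0.99, 0.139, 0.001], [0.139, 0.99, -0.0], [-0.001, -0.0, -1.0]]
contact_force: [-5.7, 0.4, 8.2]
width: 0.188
grasp_force: 75.2
scene 95.5 x 0.030..0.085 y -0.050..-0.003 rgb [173. 161. 141.] sd [20. 19. 17.] [0.026 0.025 0.   ]
clock: 38.0
ee_pos: [0.5024, 0.0035, 0.2061]
eef_rot: [[-0.99, 0.139, 0.001], [0.139, 0.99, 0.001], [-0.001, 0.001, -1.0]]
contact_force: [-2.2, 0.6, 5.2]
width: 0.193
grasp_force: 75.9
scene 93.5 x 0.030..0.085 y -0.050..-0.003 rgb [173. 161. 142.] sd [18. 18. 16.] [0.025 0.025 0.   ]
```

To row units: 0.066 m is 2.64, -0.01 m is -0.4.

```bash
python3 nudge.py '[[0,0,-0.8,0,0],[1.2,0,-1.2,0,0],[2.64,0,-1.2,0,0],[2.64,0,-0.4,0,0],[2.64,0,0,0,0],[2.64,0,0,0,0]]'; python3 nudge.py '[[0,0,0.16,0,0],[0,0,0.24,0,0],[0,0,0.24,0,0]]'
```

```text
clock: 38.7
ee_pos: [0.4357, 0.0124, 0.2028]
eef_rot: [[-0.99, 0.14, -0.005], [0.14, 0.99, 0.001], [0.005, -0.0, -1.0]]
contact_force: [-0.4, -0.4, -1.3]
width: 0.192
grasp_force: 76.3
clock: 39.0
ee_pos: [0.4373, 0.0122, 0.1997]
eef_rot: [[-0.99, 0.139, -0.001], [0.139, 0.99, 0.0], [0.001, -0.0, -1.0]]
contact_force: [-0.2, 0.1, -0.9]
width: 0.194
grasp_force: 76.2
```

```bash
python3 cake2.py|head -1; python3 nudge.py '[[0.12,0,0.16,0,0],[0.24,0,0.4,0,0],[0.48,0,0.8,0,0],[0.64,0,0.8,0,0]]'
```

```text
scene 374.0 x 0.023..0.083 y -0.043..-0.002 rgb [168. 151. 126.] sd [15. 22. 29.] [0.03  0.021 0.   ]
clock: 39.5
ee_pos: [0.4203, 0.0147, 0.1783]
eef_rot: [[-0.99, 0.139, -0.001], [0.139, 0.99, 0.0], [0.001, -0.0, -1.0]]
contact_force: [-0.2, 0.2, 0.9]
width: 0.193
grasp_force: 76.3
```

To row units: -0.06 m is -2.4, -0.02 m is -0.8.

```bash
python3 nudge.py '[[0.2,0,-0.8,0,0],[0.2,0,-2.4,0,0],[0.2,0,-3.6,0,0],[0.2,0,-3.6,0,0]]'; python3 go.py .511 -.2626 .25 79.7; python3 - <<'E'
from h import *
b=cam("top");print(onz(b,[(352,314.4)],.052).round(3))
E
```

```text
clock: 39.9
ee_pos: [0.418, 0.0151, 0.275]
eef_rot: [[-0.99, 0.139, 0.009], [0.139, 0.99, -0.001], [-0.009, 0.0, -1.0]]
contact_force: [-0.1, -0.1, -1.1]
width: 0.194
grasp_force: 76.5
delta [-0.1305 -0.262   0.0262] turn 0.04 dist 0.294 at [0.418  0.0151 0.275 ] yang 82.0 t 39.9 j6 -1.57
[[ 0.368 -0.186  0.052]]
```

To row units: -0.262 m is -10.48, -0.25 m is -10, 0.04 rad is 0.2.

```bash
python3 nudge.py '[[-0.8,-2,0,0.05,0],[-1.6,-3.6,0,0.1,0],[-2.8,-5.2,0,0.2,0],[-3.6,-6.8,0,0.2,0],[-4.4,-8.4,0,0.2,0],[-5.2,-10,0.4,0.2,0],[-5.2,-10.48,1,0.2,0],[-5.2,-10.48,1,0.2,0],[-5.2,-10.48,1,0.2,0]]'; python3 cake2.py; python3 - <<'E'
from blade import *
c=cam("scene")
for p in(15,20,25,30,35):
    M=model(pitch=p);print(p,proj(c,[M["tip"],M["heel"]]).round(1).tolist(),M["tip"].round(3))
q=proj(c,[model(pitch=25)["O"]])[0].astype(int);bx=[q[0]-40,q[1]-40,q[0]+40,q[1]+40];C=c["pixels"][bx[1]:bx[3],bx[0]:bx[2]].astype(int)
m=((C[...,0]-C[...,2]<14)&(C.min(2)>90)).astype(np.uint8); m=cv2.morphologyEx(m,cv2.MORPH_OPEN,np.ones((3,3)))
for k in cv2.findContours(m,0,1)[0]:
    if cv2.contourArea(k)>60: r=cv2.minAreaRect(k);print(cv2.contourArea(k),(cv2.boxPoints(r)+bx[:2]).round(0).tolist())
E
```

```text
clock: 40.85
ee_pos: [0.5074, -0.2609, 0.2428]
eef_rot: [[-0.984, 0.179, -0.003], [0.179, 0.984, 0.003], [0.004, 0.002, -1.0]]
contact_force: [-0.6, -0.6, -1.4]
width: 0.195
grasp_force: 76.3
scene 373.0 x 0.023..0.083 y -0.044..-0.002 rgb [159. 143. 119.] sd [15. 21. 27.] [0.03  0.021 0.   ]
top 338.5 x 0.024..0.085 y -0.044..-0.003 rgb [187. 170. 142.] sd [23. 31. 37.] [0.031 0.02  0.   ]
2
corners nearR nearL farR farL: pan x,y,z,err
 [[ 0.0274 -0.041   0.008   0.0049]
 [ 0.026  -0.007   0.0121  0.0013]
 [ 0.0802 -0.0401  0.0127  0.002 ]
 [ 0.0813 -0.007   0.0084  0.0004]]
15 [[208.7, 204.3], [230.3, 194.2]] [ 0.673 -0.291  0.134]
20 [[214.5, 206.6], [234.8, 195.5]] [ 0.662 -0.289  0.12 ]
25 [[220.4, 208.4], [239.6, 196.4]] [ 0.65  -0.286  0.107]
30 [[226.6, 209.7], [244.5, 197.0]] [ 0.636 -0.284  0.095]
35 [[233.0, 210.6], [249.5, 197.3]] [ 0.622 -0.281  0.084]
267.5 [[219.0, 197.0], [239.0, 187.0], [246.0, 201.0], [227.0, 211.0]]
74.0 [[236.0, 162.0], [253.0, 162.0], [253.0, 167.0], [236.0, 167.0]]
```

```bash
python3 nudge.py '[[0,0,1.6,0,0],[0,0,2.8,0,0],[0,0,3.4,0,0],[0,0,3.6,0,0],[0,0,3.6,0,0]]'; python3 nudge.py '[[0,0,0.16,0,0],[0,0,0.24,0,0],[0,0,0.24,0,0]]'
```

```text
clock: 41.5
ee_pos: [0.5087, -0.262, 0.1554]
eef_rot: [[-0.984, 0.178, 0.0], [0.178, 0.984, -0.0], [-0.0, -0.0, -1.0]]
contact_force: [-0.3, 0.7, -2.1]
width: 0.194
grasp_force: 76.3
clock: 41.8
ee_pos: [0.5088, -0.2625, 0.1495]
eef_rot: [[-0.984, 0.179, 0.001], [0.179, 0.984, -0.001], [-0.001, -0.001, -1.0]]
contact_force: [-0.0, 0.8, -1.7]
width: 0.197
grasp_force: 76.4
```

To row units: 0.033 m is 1.32, 0.028 m is 1.12.

```bash
python3 nudge.py '[[0.28,0,0.28,0,0],[0.6,0,0.64,0,0],[0.88,0,0.96,0,0],[1.12,0,1.32,0,0],[1.12,0,1.32,0,0]]'; python3 nudge.py '[[0.24,0,0.4,0,0],[0.44,0,0.76,0,0],[0.64,0,1.12,0,0],[0.8,0,1.4,0,0],[0.8,0,1.4,0,0]]'
```

```text
clock: 42.3
ee_pos: [0.4792, -0.2562, 0.1137]
eef_rot: [[-0.984, 0.179, -0.003], [0.179, 0.984, 0.002], [0.003, 0.002, -1.0]]
contact_force: [-0.4, 2.0, 1.8]
width: 0.199
grasp_force: 81.5
clock: 42.8
ee_pos: [0.4614, -0.2538, 0.0808]
eef_rot: [[-0.984, 0.179, 0.001], [0.179, 0.984, -0.0], [-0.001, 0.0, -1.0]]
contact_force: [0.2, 1.5, 1.5]
width: 0.194
grasp_force: 88.4
```

To row units: 0.004 m is 0.16, 0.002 m is 0.08.

```bash
python3 nudge.py '[[0,0,0.08,0,0],[0,0,0.16,0,0],[0,0,0.16,0,0]]'; python3 nudge.py '[[0,0,0.08,0,0],[0,0,0.12,0,0],[0,0,0.12,0,0]]'; python3 - <<'E'
from blade import *
a=cam("scene");b=cam("top")
for p in(0,4):
    M=model(pitch=p);P=[M["O"]+M["n"]*.002];print(p,M["O"].round(4),proj(a,P).round(1),proj(b,P).round(1))
for c,bx in((a,(205,195,270,250)),(b,(375,190,430,250))):
    C=c["pixels"][bx[1]:bx[3],bx[0]:bx[2]].astype(int)
    m=((C.min(2)>110)&(C.max(2)-C.min(2)<25)).astype(np.uint8)
    k=max(cv2.findContours(m,0,1)[0],key=cv2.contourArea); r=cv2.minAreaRect(k); print(np.array(r[0])+bx[:2],r[1],cv2.contourArea(k))
E
```

```text
clock: 43.1
ee_pos: [0.4629, -0.2549, 0.0799]
eef_rot: [[-0.984, 0.179, 0.003], [0.179, 0.984, -0.002], [-0.004, -0.002, -1.0]]
contact_force: [-2.6, 2.6, 15.0]
width: 0.196
grasp_force: 89.4
clock: 43.4
ee_pos: [0.4641, -0.2557, 0.0792]
eef_rot: [[-0.984, 0.179, 0.006], [0.179, 0.984, -0.004], [-0.007, -0.003, -1.0]]
contact_force: [-3.4, 2.8, 21.7]
width: 0.191
grasp_force: 90.4
0 [ 0.6264 -0.2852  0.0154] [[234.5 225.5]] [[401.2 219.6]]
4 [ 0.6207 -0.2841  0.0041] [[237.2 227.3]] [[399.9 222.7]]
[239.58490753 224.54716873] (14.834939002990723, 27.472108840942383) 276.0
[402.24999809 218.25      ] (19.60611915588379, 14.23024845123291) 185.5
```

To row units: -0.006 m is -0.24, -0.004 m is -0.16.

```bash
python3 nudge.py '[[0,0,-0.16,0,0],[0,0,-0.24,0,0],[0,0,-0.24,0,0],[0,0,-0.24,0,0.4],[0,0,-0.24,0,1],[0,0,-0.24,0,1],[0,0,-0.24,0,1],[0,0,-0.24,0,1]]'; python3 nudge.py '[[0,0,-1.2,0,1],[0,0,-2.8,0,1],[0,0,-4.4,0,1],[1.6,1.6,-6,0,1],[3.2,4,-7.2,0,1],[3.2,4,-7.2,0,1]]'; python3 - <<'E'
from blade import *
a=cam("scene");b=cam("top");o=[]
for c,bx,hx in((a,(205,195,270,250),(265,170,325,215)),(b,(375,190,430,250),(365,240,410,310))):
    C=c["pixels"][bx[1]:bx[3],bx[0]:bx[2]].astype(int)
    m=((C.min(2)>110)&(C.max(2)-C.min(2)<25)).astype(np.uint8)
    k=max(cv2.findContours(m,0,1)[0],key=cv2.contourArea); r=cv2.minAreaRect(k); print("blade",np.array(r[0])+bx[:2],r[1])
    o.append((c,np.array(r[0])+bx[:2])); print(onz(c,[o[-1][1]],.012).round(4))
    m=cv2.inRange(cv2.cvtColor(c["pixels"],cv2.COLOR_RGB2HSV),(3,90,30),(18,255,140));M=np.zeros_like(m);M[hx[1]:hx[3],hx[0]:hx[2]]=m[hx[1]:hx[3],hx[0]:hx[2]]
    k=max(cv2.findContours(M,0,1)[0],key=cv2.contourArea); print("handle",cv2.minAreaRect(k))
print(tri(o[0][0],[o[0][1]],o[1][0],[o[1][1]]).round(4))
E
python3 cake2.py
```

```text
clock: 44.3
ee_pos: [0.4608, -0.2535, 0.0793]
eef_rot: [[-0.984, 0.179, -0.001], [0.179, 0.984, 0.001], [0.001, 0.0, -1.0]]
contact_force: [-0.1, 0.1, 0.2]
width: 0.993
grasp_force: 0.0
clock: 44.9
ee_pos: [0.3996, -0.14, 0.2611]
eef_rot: [[-0.984, 0.18, 0.001], [0.18, 0.984, -0.0], [-0.001, -0.0, -1.0]]
contact_force: [0.8, -0.2, 0.8]
width: 0.993
grasp_force: 0.0
blade [263.09999847 218.30000305] (12.649110794067383, 14.546477317810059)
[[ 0.549  -0.2716  0.012 ]]
handle ((294.2148742675781, 192.5485382080078), (6.941908359527588, 46.857887268066406), 57.7243537902832)
blade [395.08939743 218.77131271] (10.851865768432617, 23.345190048217773)
[[ 0.628  -0.2701  0.012 ]]
handle ((377.0693664550781, 277.45086669921875), (10.537025451660156, 52.25504684448242), 36.25383758544922)
[[ 0.5849 -0.2415  0.0884  0.0548]]
scene 374.0 x 0.023..0.083 y -0.044..-0.002 rgb [160. 144. 120.] sd [15. 21. 28.] [0.03  0.021 0.   ]
top 335.5 x 0.024..0.084 y -0.044..-0.003 rgb [178. 161. 134.] sd [21. 29. 35.] [0.03 0.02 0.  ]
2
corners nearR nearL farR farL: pan x,y,z,err
 [[ 0.0274 -0.041   0.008   0.0049]
 [ 0.026  -0.007   0.0121  0.0013]
 [ 0.0802 -0.0401  0.0127  0.002 ]
 [ 0.0813 -0.007   0.0084  0.0004]]
```

```bash
python3 nudge.py '[[2,2,0,0,1],[2,4,0,0,1],[2,6,0,0,1],[2,8,0,0,1],[2,8,0,0,1],[2,8,0,0,1]]'; python3 - <<'E'
from h import *
a=cam("scene");b=cam("top");o=[]
for c,bx,hx in((a,(205,195,270,250),(265,170,325,215)),(b,(375,190,430,250),(365,240,410,310))):
    C=c["pixels"][bx[1]:bx[3],bx[0]:bx[2]].astype(int)
    m=((C.min(2)>100)&(C.max(2)-C.min(2)<25)).astype(np.uint8)
    k=max(cv2.findContours(m,0,1)[0],key=cv2.contourArea); r=cv2.minAreaRect(k); print("blade",np.array(r[0])+bx[:2],r[1:],cv2.contourArea(k))
    o.append((c,np.array(r[0])+bx[:2]))
    m=cv2.inRange(cv2.cvtColor(c["pixels"],cv2.COLOR_RGB2HSV),(3,90,30),(18,255,140));M=np.zeros_like(m);M[hx[1]:hx[3],hx[0]:hx[2]]=m[hx[1]:hx[3],hx[0]:hx[2]]
    k=max(cv2.findContours(M,0,1)[0],key=cv2.contourArea); print("handle",cv2.minAreaRect(k))
print(tri(o[0][0],[o[0][1]],o[1][0],[o[1][1]]).round(4))
# lid: wood blob in rack area, front end
hsv=cv2.cvtColor(b["pixels"],cv2.COLOR_RGB2HSV);m=cv2.inRange(hsv,(8,70,110),(22,200,255));m[:,240:]=0;m[:110]=0;m[250:]=0
k=max(cv2.findContours(m,0,1)[0],key=cv2.contourArea);print("lid top",cv2.contourArea(k),cv2.boundingRect(k))
E
```

```text
clock: 45.7
ee_pos: [0.387, 0.066, 0.2583]
eef_rot: [[-0.985, 0.175, -0.003], [0.175, 0.985, 0.0], [0.003, -0.001, -1.0]]
contact_force: [-0.8, 0.9, -1.0]
width: 1.002
grasp_force: 0.0
blade [233.80000114 230.90000153] ((7.273237705230713, 11.067972183227539), 71.56504821777344) 56.0
handle ((294.1499938964844, 192.4499969482422), (6.442505836486816, 46.8615608215332), 57.52880859375)
blade [396.79310226 216.01724052] ((8.913375854492188, 11.698805809020996), 21.801406860351562) 73.0
handle ((386.0294189453125, 277.3823547363281), (7.033533096313477, 44.38401794433594), 14.03624439239502)
[[ 0.6351 -0.2733  0.0136  0.0007]]
lid top 3553.0 (150, 131, 61, 77)
```

```bash
python3 -c "
from station import ctrl
print(ctrl.finish_job())"
```

```text
the job is handed in; nothing more can be done
None
```

The job is handed in at about 46 s. The lid stands in the rack's front slot, the cake lies flat in the pan with its other face up, and the turner is back on its rest. For the turner, I confirmed only the handle at its starting position, because my last look at the blade was unclear.

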